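# Load two turned blanks into a spring magazine

## Robot

A 6-joint arm with a two-finger parallel gripper is mounted at the origin on the work surface. World frame = base frame: x ahead of the robot, y to its left, z up, the work surface at z = 0. Lengths are in m, angles in degrees, forces in N, time in s.
With the tool pointing down it reaches from about 0.275 to 0.825 m from the base axis. Payload 5.2 kg.
Tool frame: the origin (TCP) lies on the centre line of the jaws, within the pads' length; the fingertips stand 19 mm ahead of it and the grasp point (between the pads) is the TCP; z points along the fingers, x is the direction in which the jaws open and shut, and the axes are right-handed (so a half turn about z gives the same grasp; the last joint's range is limited). The gripper opens to 93 mm and grips with 3 to 60 N. Pads are 15 mm wide; open, the fingers measure 128 mm over their backs; the gripper's body (75 mm by 188 mm) begins 65 mm behind the grasp point.
Start: joints at [-85.073, 14.817, 87.949, -0, 77.235, -11.62], TCP at [0.157, -0.527, 0.238] pointing down, gripper open.
Joint ranges: [-179.93, 179.93], [-52.35, 119.4], [10.71, 147.94], [-69.91, 249.91], [12.55, 155.21], [-178.61, 178.61]. Speed limits (degrees/s): [147.25, 147.25, 180, 180, 180, 180].

## Interface

Orientations are given as a 3x3 rotation matrix whose columns are the frame's x, y, z axes.
In Python, from bench import robot gives the robot as it stands.
- The arm moves only by the shell command python3 -m creep 'ROWS' [FORCE]. ROWS is JSON, a list of rows, each an object with "travel": the shift along the tool's x, y, z in m, a list of three; "rot": the turn, a rotation vector about the tool's x, y, z in degrees, a list of three; "gripper": the opening, from -1 (shut) to 1 (fully open). In form: [{"travel": [x, y, z], "rot": [ax, ay, az], "gripper": gripper}, ...]. A call has 1 to 10 rows; each row shifts and turns the commanded pose from where the row before left it, along the tool's axes as they then stand; what a row does not reach is not made up. A row lasts 1/10 s, in which the tool goes at most 50 mm and 8.59 degrees, less where a joint would pass 70% of its speed; a pose out of reach is approached as far as the arm can. A call with a gripper value outside its range is refused whole. The fingers move at their own pace and stop on an object; FORCE is the grip in N (left out, the last holds). Time passes only in rows, so rows that do not move let the fingers close. It gives the time, the measured TCP pose, the force and the opening at its end, in the units of the state.
- robot.get_state(): the state, without advancing time (a new reading comes with each control period).
- robot.grab_frame(name): name is "scene" or "top"; returns (picture, depth): 384x512x3 uint8, red, green, blue; 384x512 float32, m along the optical axis (not along the pixel's ray), 0 where there is no reading.
- robot.calibration(name): a dict with "fovy" (degrees; the focal length in pixels is half the picture's height over the tangent of half this angle, whatever the lens; pixels are square), "cx", "cy" (the principal point, pixels), "T" (4x4, takes a point from camera to world coordinates). Camera axes: x right, y down, z forward; pixel columns grow to the right and rows downward; lengths in m; the calibration is good to about 2 mm. A picture is of the moment at which its call begins. calibration takes no time and is no camera call.
- robot.sign_off(): hands the job in, once; it reports no verdict.
The state is a dict: "t": time; "qpos": joint angles; "qvel": joint speeds; "joint_torque": joint torques, N m; "tool_pos": TCP position; "orientation": TCP orientation; "ft_force": force on the tool from outside, world axes, zero at the start; "torque": the same for the moment, N m; "finger_gap": finger opening in m.
Only numpy, scipy, OpenCV 4.12 (cv2) and the standard library are available. Lean on these libraries where they do the work, as an engineer would, in place of code of your own. Each camera call takes 0.05 s, during which the arm holds its last target.

## Task

Load both bright aluminium blanks, one after the other, into the spring magazine: set each one flat in the mouth and press it down gently, by feel, until both orange catches have snapped back over it. The magazine is full with two, so ease off as soon as the blank is under the catches instead of driving the stack hard against the bottom. Let go, and leave the brass blank and everything else on the bench where it is.

Things in the scene. Friction and masses are not known exactly. Their poses are not given: they have to be found in the camera images.
- magazine_axis (a point): point on the magazine's upright centre line, at the top of its 12 mm thick blue foot plate (110 x 130 mm, fixed). z up, x towards the open sides, y along the line of the two orange catches. The well is for discs 44 mm in diameter, 1 mm play, between four aluminium posts. The tower is clamped by hand up to 12 mm higher or lower than all heights told here, and this is not measured: feel for it
- follower (a joint): travel (m) of the yellow spring follower in the well, down positive: 0 empty, about 0.014 with one blank held under the catches, 0.030 with two, hard stop 0.032. Its spring pushes up with 3 N at 0 plus 0.15 N per mm. A blank set in the mouth rests on the catches' slopes with its top about 17 to 24 mm above their undersides; it goes under when pressed down that far and 1 mm more
- catch_left (a joint): travel (m) of the orange sprung catch on the magazine's +y side, outward positive: 0 shut (36 mm between the two: shut fingers can follow a blank down between them), about 0.004 as a blank passes. Sloped top (35 degrees from upright), flat underside, reaching 4 mm over the rim; smooth; spring 1.2 N rising to 2 N. Both together resist with some 3 to 10 N, besides the follower
- catch_right (a joint): the same for the catch on the magazine's -y side
- blank_a_mid (a point): centre (half-way up) of the first aluminium blank: bright turned disc 44 mm in diameter, 16 mm thick, lying flat on the bench, about 0.07 kg, rims chamfered 2 mm below and 1 mm above; z is the disc axis, up. The two are alike
- blank_b_mid (a point): centre (half-way up) of the second aluminium blank: bright turned disc 44 mm in diameter, 16 mm thick, lying flat on the bench, about 0.07 kg, rims chamfered 2 mm below and 1 mm above; z is the disc axis, up. The two are alike
- blank_brass_mid (a point): centre (half-way up) of the brass-yellow blank, a disc of the same size, 44 mm in diameter and 16 mm thick, 0.2 kg: not wanted, to be left alone
- blank_a: the first aluminium blank; origin at the centre of its underside
- blank_b: the second aluminium blank; origin at the centre of its underside
- magazine: whole magazine; origin 12 mm below magazine_axis, same axes; over 35 N of load harms it. Nominal heights above magazine_axis: flared post tops 118 mm, straight guide below 106 mm, top of the catches' slopes 94 mm, catches' flat undersides 83 mm, empty follower 81 mm. Gaps between posts on the +x and -x sides: 28 mm at the well, widening outward; fingers may straddle a blank there
- stepped_collar: bystander: stepped steel collar, 68 mm in diameter, 72 mm high; origin under its centre
- spindle_nose: bystander: steel turned part, 54 mm in diameter, 75 mm high; origin under its centre
- spray_can: bystander: can with yellow label, 60 mm in diameter, 170 mm high; origin under its centre
- parts_tote: bystander: open grey tote, 200 x 150 x 70 mm; origin under its centre
- bore_ring: bystander: white plastic ring, 90 mm in diameter, 16 mm high; origin under its centre
- spanner: bystander: spanner, 180 mm long, lying flat
- carton: bystander: cardboard box, 120 x 90 x 70 mm; origin under its centre
Not all that is in view belongs to the job. What is shaped like the blank_b but pink is not meant. Leave any pink look-alike of the magazine alone.

How it is judged:
By the outcome, as a careful person would: the job done as asked, in the order asked, and still so for the second after the job is handed in, with the robot touching nothing.
It also fails if it takes over 72 s, if anything falls off the work surface, if the arm or the gripper's body presses on something with over 40 N, if the wrist force passes 120 N, or if a joint passes its speed limit or range.

## Working session

There is one attempt and no reset: what is moved stays moved. The work goes in short steps, Python scripts to look and compute and a shell command to move; the robot and the scene stay as the last step left them, time stands still between calls to the robot, and variables do not carry over. Pictures are saved under pics/ and viewed, and the job is handed in when it is done.

```bash
mkdir -p pics; ls
python3 - <<'E'
from bench import robot
import cv2,numpy as np
s=robot.get_state();print({k:np.round(v,4).tolist() for k,v in s.items()})
for n in("scene","top"):
    p,d=robot.grab_frame(n);np.savez(f"{n}0.npz",p=p,d=d)
    cv2.imwrite(f"pics/{n}0.png",cv2.resize(p[:,:,::-1],(800,600),interpolation=cv2.INTER_CUBIC))
    c=robot.calibration(n);print(c)
E
```

```text
pics
{'t': 0.0, 'qpos': [-85.0759, 14.8597, 88.0103, -0.0002, 77.2335, -11.618], 'qvel': [0.051, -0.0489, 0.1163, 0.0341, -0.0372, 0.1045], 'joint_torque': [0.0007, -43.73, -28.4005, 0.072, 0.0413, -0.0001], 'tool_pos': [0.1566, -0.5267, 0.2368], 'orientation': [[0.2847, -0.9586, -0.0002], [-0.9586, -0.2847, 0.0018], [-0.0018, -0.0004, -1.0]], 'ft_force': [0.9127, -0.3986, -0.574], 'torque': [-0.019, -0.0051, -0.0287], 'finger_gap': 0.0932}
{'fovy': 49.52245695425337, 'cx': 256.8100579127145, 'cy': 192.67442410630645, 'T': array([[-0.77331005,  0.35464145, -0.52556732,  1.1737412 ],
       [ 0.63360287,  0.46261047, -0.62011205,  0.74616101],
       [ 0.02321551, -0.81253984, -0.58244317,  0.72504602],
       [ 0.        ,  0.        ,  0.        ,  1.        ]])}
{'fovy': 50.563283681512466, 'cx': 256.776906765338, 'cy': 187.50886958781135, 'T': array([[-1.13362977e-03, -9.82048507e-01,  1.88625145e-01,
         2.66740985e-01],
       [-9.99879397e-01,  4.03474273e-03,  1.49970462e-02,
        -4.60394401e-03],
       [-1.54888808e-02, -1.88585395e-01, -9.81934643e-01,
         1.48468623e+00],
       [ 0.00000000e+00,  0.00000000e+00,  0.00000000e+00,
         1.00000000e+00]])}
```

View pics/scene0.png

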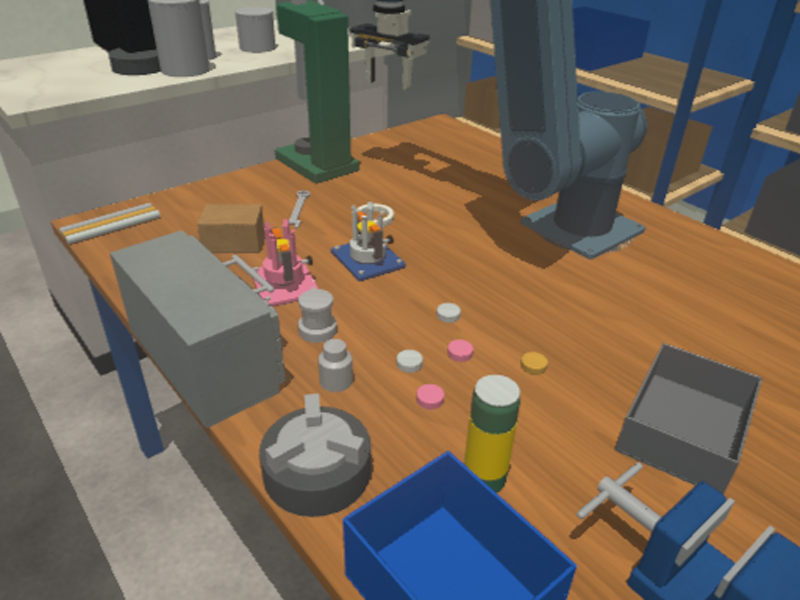

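View pics/top0.png

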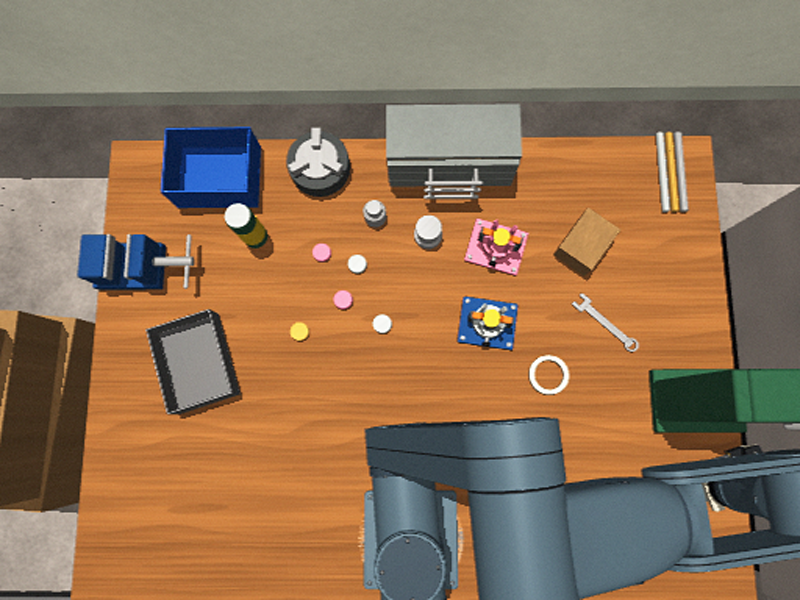

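The top view (800 px scale) shows these candidates:
- **Blanks:** bright discs at (357,264) and (382,324). The look-alikes are pink discs at (321,252) and (343,299), and the brass one at (299,331).
- **Magazine:** the blue-footed one at (488,322). The pink look-alike is at (497,247).

I choose the two bright discs and the blue-footed magazine, and will check them in close crops.

```bash
cat > h.py <<'E'
import numpy as np,cv2
from bench import robot
def K(n):
    c=robot.calibration(n);f=192/np.tan(np.radians(c['fovy']/2));return f,c['cx'],c['cy'],np.array(c['T'])
def at_z(n,u,v,z):
    f,cx,cy,T=K(n);r=T[:3,:3]@np.array([(u-cx)/f,(v-cy)/f,1]);o=T[:3,3];return o+r*(z-o[2])/r[2]
def cloud(n,d):
    f,cx,cy,T=K(n);v,u=np.mgrid[:384,:512];P=np.stack([(u-cx)/f*d,(v-cy)/f*d,d],-1);return P@T[:3,:3].T+T[:3,3]
def proj(n,p):
    f,cx,cy,T=K(n);q=T[:3,:3].T@(np.array(p)-T[:3,3]);return q[0]/q[2]*f+cx,q[1]/q[2]*f+cy
E
python3 - <<'E'
from h import *
a=np.load("top0.npz");p,d=a['p'],a['d'];P=cloud("top",d)
x0,y0,w,h=180,145,160,100
cv2.imwrite("pics/tcrop.png",cv2.resize(p[y0:y0+h,x0:x0+w,::-1],None,fx=5,fy=5,interpolation=cv2.INTER_CUBIC))
x0,y0,w,h=285,185,60,45
cv2.imwrite("pics/tmag.png",cv2.resize(p[y0:y0+h,x0:x0+w,::-1],None,fx=13,fy=13,interpolation=cv2.INTER_CUBIC))
b=np.load("scene0.npz")['p']
x0,y0,w,h=200,115,70,70
cv2.imwrite("pics/smag.png",cv2.resize(b[y0:y0+h,x0:x0+w,::-1],None,fx=8.5,fy=8.5,interpolation=cv2.INTER_CUBIC))
hsv=cv2.cvtColor(p,cv2.COLOR_RGB2HSV)
for nm,(u,v) in dict(a=(357,264),b=(382,324),brass=(299,331),p1=(321,252),p2=(343,299)).items():
    u/=1.5625;v/=1.5625;u0,v0=int(u)-11,int(v)-11
    sub=hsv[v0:v0+23,u0:u0+23];z=P[v0:v0+23,u0:u0+23,2]
    m=(z>0.010)&(d[v0:v0+23,u0:u0+23]>0)
    if nm in'ab': m2=(sub[...,1]<60)&(sub[...,2]>140)
    else: m2=m
    for mm in(m,m2):
        vv,uu=np.nonzero(mm);print(nm,mm.sum(),np.round((uu.mean()+u0,vv.mean()+v0),2),np.round(at_z("top",uu.mean()+u0,vv.mean()+v0,.016),4),np.round(np.median(z[mm]),4), P[v0:v0+23,u0:u0+23][mm][:,:2].mean(0))
E
```

```text
a 107 [227.96 168.27] [0.6221 0.1249 0.016 ] 0.0161 [0.62213723 0.12486105]
a 106 [228.22 168.22] [0.6223 0.1239 0.016 ] 0.0159 [0.62251921 0.12397523]
b 108 [243.7  206.57] [0.4782 0.0656 0.016 ] 0.0162 [0.47817775 0.06559068]
b 109 [244.28 206.69] [0.4778 0.0635 0.016 ] 0.0163 [0.47395588 0.06235416]
brass 105 [190.74 211.69] [0.4601 0.2588 0.016 ] 0.0159 [0.46012396 0.25883787]
brass 105 [190.74 211.69] [0.4601 0.2588 0.016 ] 0.0159 [0.46012396 0.25883787]
p1 97 [205.11 160.95] [0.6506 0.2106 0.016 ] 0.015 [0.65085452 0.21073759]
p1 97 [205.11 160.95] [0.6506 0.2106 0.016 ] 0.015 [0.65085452 0.21073759]
p2 107 [218.7  191.18] [0.5357 0.1579 0.016 ] 0.0153 [0.53582564 0.15798248]
p2 107 [218.7  191.18] [0.5357 0.1579 0.016 ] 0.0153 [0.53582564 0.15798248]
```

View pics/tcrop.png

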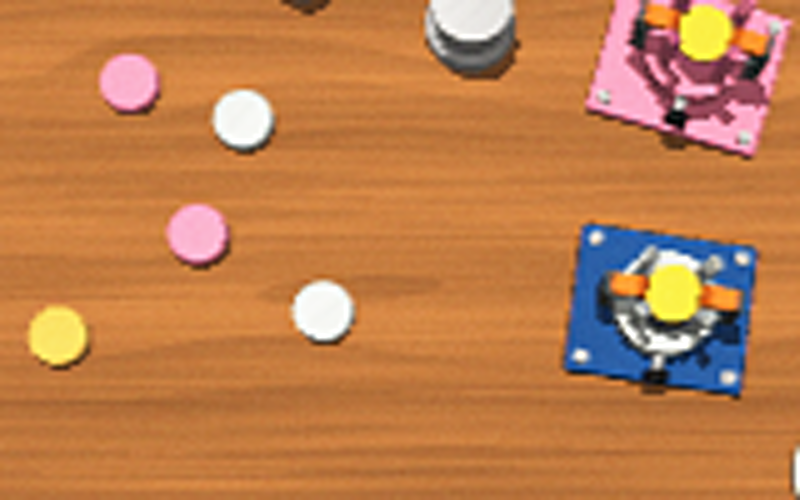

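View pics/tmag.png

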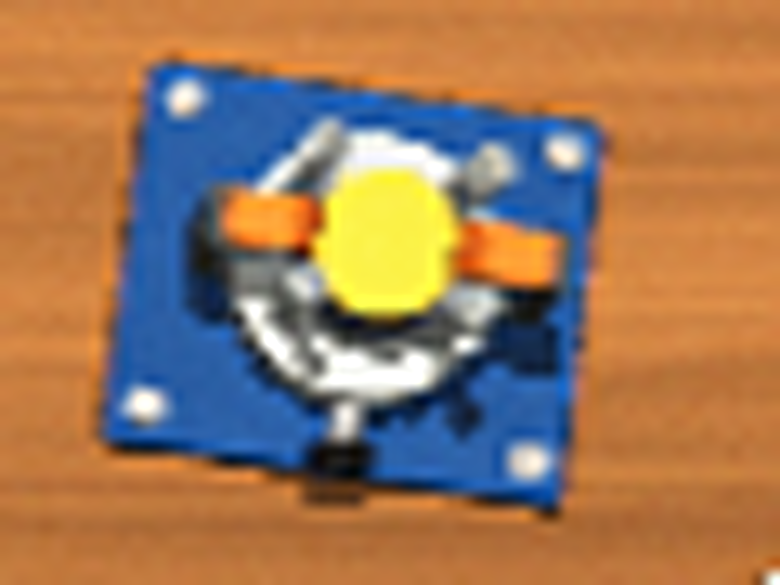

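View pics/smag.png

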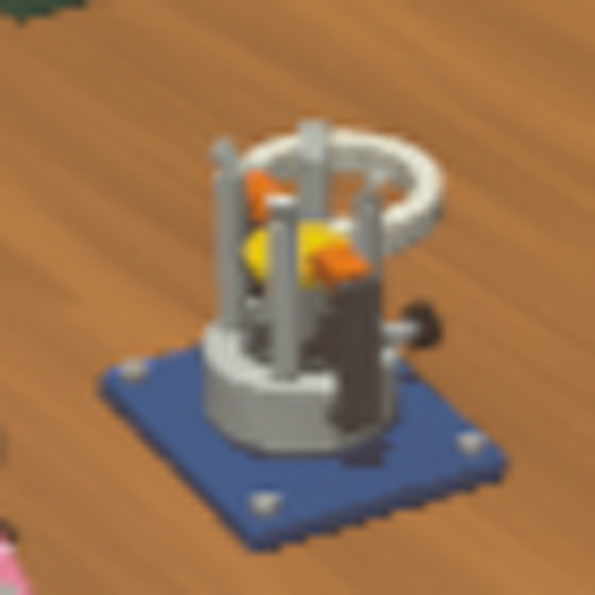

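The crops confirm it. The bright discs are at crop px (243,119) and (323,311), and the blue magazine plate is around (660,310) with its yellow follower and orange catches. Next I fit the magazine pose.

Run:
```python
from h import *
for n,roi in(("top",(285,185,345,230)),("scene",(208,145,265,182))):
    a=np.load(n+"0.npz");p,d=a['p'],a['d'];P=cloud(n,d);hsv=cv2.cvtColor(p,cv2.COLOR_RGB2HSV)
    x0,y0,x1,y1=roi;m=np.zeros((384,512),np.uint8)
    m[y0:y1,x0:x1]=((hsv[y0:y1,x0:x1,0]>100)&(hsv[y0:y1,x0:x1,0]<130)&(hsv[y0:y1,x0:x1,1]>120))
    vv,uu=np.nonzero(m);W=np.array([at_z(n,u,v,.012)[:2] for u,v in zip(uu,vv)])
    r=cv2.minAreaRect((W*1000).astype(np.float32));print(n,r)
    y=(hsv[...,0]>22)&(hsv[...,0]<33)&(hsv[...,1]>150)
    o=(hsv[...,0]>8)&(hsv[...,0]<19)&(hsv[...,1]>200)
    for nm,M in(("yel",y),("or",o)):
        roi2=(285,185,345,230) if n=="top" else(215,130,260,165)
        Q=np.zeros_like(M);Q[roi2[1]:roi2[3],roi2[0]:roi2[2]]=M[roi2[1]:roi2[3],roi2[0]:roi2[2]]
        Q&=(P[...,2]>.06)&(d>0);z=P[Q]
        print(nm,Q.sum(),np.round(np.median(z,0),4),z[:,2].min().round(4),z[:,2].max().round(4))
        if nm=="yel":
            v2,u2=np.nonzero(Q);print(" yel px",u2.mean(),v2.mean(),at_z(n,u2.mean(),v2.mean(),float(np.median(z[:,2]))))
sc=[(184,98),(565,152),(145,404),(529,461)]
S=np.array([at_z("top",(x+.5)/13-.5+285,(y+.5)/13-.5+185,.014) for x,y in sc]);print(S.round(4),S.mean(0).round(4))
ya=(S[0]-S[1]+S[2]-S[3]);print("yaw",np.degrees(np.arctan2(-ya[0],ya[1])))
```

```text
top ((478.9457702636719, -182.52532958984375), (127.42475128173828, 108.49272155761719), 81.64778137207031)
yel 96 [ 0.48   -0.1825  0.0821] 0.0763 0.0904
 yel px 314.15625 203.25 [ 0.47957482 -0.18283339  0.08206125]
or 45 [ 0.4788 -0.2014  0.0934] 0.0809 0.1025
scene ((503.7265930175781, -177.24549865722656), (93.58743286132812, 118.02899169921875), 36.89330291748047)
yel 22 [ 0.4858 -0.1874  0.0837] 0.0783 0.0948
 yel px 233.54545454545453 143.63636363636363 [ 0.48489693 -0.18699938  0.0836558 ]
or 24 [ 0.4879 -0.1579  0.0944] 0.0874 0.0973
[[ 0.5315 -0.136   0.014 ]
 [ 0.5157 -0.2428  0.014 ]
 [ 0.4448 -0.1233  0.014 ]
 [ 0.4285 -0.2298  0.014 ]] [ 0.4801 -0.183   0.014 ]
yaw -8.56988726026005
```

Run:
```python
from h import *
for n in("top","scene"):
    a=np.load(n+"0.npz");p,d=a['p'],a['d'];P=cloud(n,d);hsv=cv2.cvtColor(p,cv2.COLOR_RGB2HSV)
    M=(hsv[...,0]>60)&(hsv[...,0]<90)&(hsv[...,1]>100)&(d>0)&(P[...,1]<-.3)
    z=P[M];print(n,len(z))
    for lo,hi in((-.02,.06),(.06,.2),(.2,.5)):
        q=z[(z[:,2]>lo)&(z[:,2]<hi)]
        if len(q):print(lo,hi,np.percentile(q,[2,98],axis=0).round(3).tolist())
f=np.array([[.2847,-.9586,0],[-.9586,-.2847,0],[0,0,-1]])
print("tool travel for +y 0.25:",f.T@[0,.25,0])
```

```text
top 3426
-0.02 0.06 [[0.234, -0.738, 0.019], [0.365, -0.548, 0.055]]
0.06 0.2 [[0.255, -0.554, 0.063], [0.342, -0.547, 0.196]]
0.2 0.5 [[0.257, -0.652, 0.21], [0.343, -0.548, 0.399]]
scene 304
0.2 0.5 [[0.271, -0.706, 0.372], [0.349, -0.552, 0.398]]
tool travel for +y 0.25: [-0.23965  -0.071175  0.      ]
```

```bash
python3 -m creep '[{"travel":[-0.03,-0.009,0],"rot":[0,0,0],"gripper":1},{"travel":[-0.04,-0.012,0],"rot":[0,0,0],"gripper":1},{"travel":[-0.04,-0.012,0],"rot":[0,0,0],"gripper":1},{"travel":[-0.04,-0.012,0],"rot":[0,0,0],"gripper":1},{"travel":[-0.04,-0.012,0],"rot":[0,0,0],"gripper":1},{"travel":[-0.04,-0.012,0],"rot":[0,0,0],"gripper":1}]' 25
python3 -m creep '[{"travel":[0,0,0],"rot":[0,0,-8.1],"gripper":1},{"travel":[0,0,0],"rot":[0,0,-8.1],"gripper":1},{"travel":[0,0,0],"rot":[0,0,-8.1],"gripper":1},{"travel":[0,0,0],"rot":[0,0,-8.1],"gripper":1},{"travel":[0,0,0],"rot":[0,0,-8.1],"gripper":1},{"travel":[0,0,0],"rot":[0,0,-8.1],"gripper":1},{"travel":[0,0,0],"rot":[0,0,-8.1],"gripper":1},{"travel":[0,0,0],"rot":[0,0,-8.1],"gripper":1},{"travel":[0,0,0],"rot":[0,0,0],"gripper":1},{"travel":[0,0,0],"rot":[0,0,0],"gripper":1}]'
cat > to.py <<'E'
import sys
from h import *
s=robot.get_state();R=np.array(s['orientation']);p=np.array(s['tool_pos'])
g=np.array(list(map(float,sys.argv[1:4])));d=R.T@(g-p)
print("t",round(s['t'],2),"pos",p.round(4),"travel",d.round(4),"len",np.linalg.norm(d).round(3),"yaw",np.degrees(np.arctan2(R[1,0],R[0,0])).round(2),"z",R[:,2].round(4),"F",np.round(s['ft_force'],2),"gap",round(s['finger_gap'],4))
E
python3 to.py .478 .0648 .18
```

```text
t: 0.7
tool_pos: [0.1571, -0.2851, 0.2372]
orientation: [[0.285, -0.959, -0.0], [-0.959, -0.285, 0.001], [-0.001, -0.0, -1.0]]
ft_force: [-0.0, 0.2, 1.0]
finger_gap: 0.0931
t: 1.7
tool_pos: [0.1573, -0.2869, 0.2375]
orientation: [[0.988, -0.154, -0.0], [-0.154, -0.988, 0.0], [-0.0, -0.0, -1.0]]
ft_force: [-0.5, -0.4, 0.3]
finger_gap: 0.0929
t 1.7 pos [ 0.1573 -0.2869  0.2375] travel [ 0.2626 -0.3969  0.0576] len 0.479 yaw -8.87 z [-0.e+00  4.e-04 -1.e+00] F [-0.45 -0.43  0.34] gap 0.0929
```

```bash
python3 -m creep '[{"travel":[0.026,-0.04,0.0058],"rot":[0,0,0],"gripper":1},{"travel":[0.026,-0.04,0.0058],"rot":[0,0,0],"gripper":1},{"travel":[0.026,-0.04,0.0058],"rot":[0,0,0],"gripper":1},{"travel":[0.026,-0.04,0.0058],"rot":[0,0,0],"gripper":1},{"travel":[0.026,-0.04,0.0058],"rot":[0,0,0],"gripper":1},{"travel":[0.026,-0.04,0.0058],"rot":[0,0,0],"gripper":1},{"travel":[0.026,-0.04,0.0058],"rot":[0,0,0],"gripper":1},{"travel":[0.026,-0.04,0.0058],"rot":[0,0,0],"gripper":1},{"travel":[0.026,-0.04,0.0058],"rot":[0,0,0],"gripper":1},{"travel":[0.028,-0.037,0.0054],"rot":[0,0,0],"gripper":1}]'
python3 -m creep '[{"travel":[0,0,0],"rot":[0,0,0],"gripper":1},{"travel":[0,0,0],"rot":[0,0,0],"gripper":1},{"travel":[0,0,0],"rot":[0,0,0],"gripper":1}]'
python3 to.py .478 .0648 .023
python3 - <<'E'
from h import *
for n in("scene","top"):
    p,d=robot.grab_frame(n);np.savez(n+"1.npz",p=p,d=d)
    u,v=map(int,proj(n,(.478,.065,.05)));u0,v0=u-50,v-45
    cv2.imwrite(f"pics/{n}1.png",cv2.resize(p[v0:v0+90,u0:u0+100,::-1],None,fx=6,fy=6,interpolation=cv2.INTER_CUBIC))
E
```

```text
t: 2.7
tool_pos: [0.4768, 0.0682, 0.1796]
orientation: [[0.988, -0.153, -0.0], [-0.153, -0.988, -0.0], [-0.0, 0.0, -1.0]]
ft_force: [0.9, -1.3, 0.9]
finger_gap: 0.0932
t: 3.0
tool_pos: [0.4751, 0.0653, 0.1799]
orientation: [[0.988, -0.152, -0.001], [-0.152, -0.988, -0.0], [-0.001, 0.0, -1.0]]
ft_force: [0.2, 0.3, 0.1]
finger_gap: 0.093
t 3.0 pos [0.4751 0.0653 0.1799] travel [0.0031 0.     0.1569] len 0.157 yaw -8.74 z [-1.2e-03 -3.0e-04 -1.0e+00] F [0.22 0.26 0.14] gap 0.093
```

View pics/scene1.png

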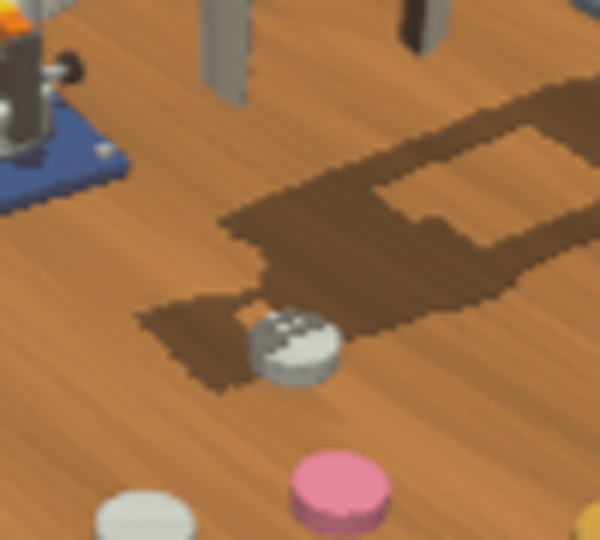

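```bash
python3 -m creep '[{"travel":[0.001,0,0.03],"rot":[0,0,0],"gripper":1},{"travel":[0.001,0,0.04],"rot":[0,0,0],"gripper":1},{"travel":[0.001,0,0.04],"rot":[0,0,0],"gripper":1},{"travel":[0,0,0.03],"rot":[0,0,0],"gripper":1},{"travel":[0,0,0.01],"rot":[0,0,0],"gripper":1},{"travel":[0,0,0.006],"rot":[0,0,0],"gripper":1},{"travel":[0,0,0],"rot":[0,0,0],"gripper":1},{"travel":[0,0,0],"rot":[0,0,0],"gripper":1}]'
python3 to.py .478 .0648 .023
```

```text
t: 3.9
tool_pos: [0.4802, 0.0652, 0.0255]
orientation: [[0.989, -0.151, 0.003], [-0.151, -0.989, -0.0], [0.003, -0.0, -1.0]]
ft_force: [-0.2, -1.3, -0.1]
finger_gap: 0.0929
t 3.9 pos [0.4802 0.0652 0.0255] travel [-0.0021  0.0007  0.0024] len 0.003 yaw -8.68 z [ 2.6e-03 -2.0e-04 -1.0e+00] F [-0.21 -1.31 -0.06] gap 0.0929
```

```bash
python3 -m creep '[{"travel":[-0.002,0.0005,0.0025],"rot":[0,0,0],"gripper":1},{"travel":[0,0,0],"rot":[0,0,0],"gripper":0.1},{"travel":[0,0,0],"rot":[0,0,0],"gripper":-0.02},{"travel":[0,0,0],"rot":[0,0,0],"gripper":-0.05},{"travel":[0,0,0],"rot":[0,0,0],"gripper":-0.1},{"travel":[0,0,0],"rot":[0,0,0],"gripper":-1},{"travel":[0,0,0],"rot":[0,0,0],"gripper":-1},{"travel":[0,0,0],"rot":[0,0,0],"gripper":-1},{"travel":[0,0,0],"rot":[0,0,0],"gripper":-1},{"travel":[0,0,0],"rot":[0,0,0],"gripper":-1}]' 25
python3 to.py .478 .0648 .15
```

```text
t: 4.9
tool_pos: [0.477, 0.0653, 0.0215]
orientation: [[0.989, -0.15, -0.0], [-0.15, -0.989, 0.0], [-0.0, -0.0, -1.0]]
ft_force: [-0.2, -0.2, 0.0]
finger_gap: 0.0434
t 4.9 pos [0.477  0.0653 0.0215] travel [ 0.0011  0.0004 -0.1285] len 0.128 yaw -8.65 z [-1.e-04  0.e+00 -1.e+00] F [-0.23 -0.23  0.01] gap 0.0434
```

```bash
python3 -m creep '[{"travel":[0,0,-0.01],"rot":[0,0,0],"gripper":-1},{"travel":[0,0,-0.03],"rot":[0,0,0],"gripper":-1},{"travel":[0,0,-0.04],"rot":[0,0,0],"gripper":-1},{"travel":[0,0,-0.04],"rot":[0,0,0],"gripper":-1},{"travel":[0,0,-0.03],"rot":[0,0,0],"gripper":-1},{"travel":[0,0,0],"rot":[0,0,0],"gripper":-1},{"travel":[0,0,0],"rot":[0,0,0],"gripper":-1}]'
for i in 1 2; do python3 to.py .4797 -.1828 .165; done
```

```text
t: 5.6
tool_pos: [0.4771, 0.0653, 0.1724]
orientation: [[0.989, -0.15, 0.002], [-0.15, -0.989, -0.0], [0.002, -0.0, -1.0]]
ft_force: [-0.6, -0.6, -0.4]
finger_gap: 0.0432
t 5.6 pos [0.4771 0.0653 0.1724] travel [0.0399 0.2449 0.0075] len 0.248 yaw -8.65 z [ 1.8e-03 -2.0e-04 -1.0e+00] F [-0.63 -0.65 -0.4 ] gap 0.0432
t 5.6 pos [0.4771 0.0653 0.1724] travel [0.0399 0.2449 0.0075] len 0.248 yaw -8.65 z [ 1.8e-03 -2.0e-04 -1.0e+00] F [-0.63 -0.65 -0.4 ] gap 0.0432
```

```bash
python3 -m creep '[{"travel":[0.005,0.03,0],"rot":[0,0,0],"gripper":-1},{"travel":[0.006,0.04,0],"rot":[0,0,0],"gripper":-1},{"travel":[0.006,0.04,0],"rot":[0,0,0],"gripper":-1},{"travel":[0.006,0.04,0],"rot":[0,0,0],"gripper":-1},{"travel":[0.006,0.04,0],"rot":[0,0,0],"gripper":-1},{"travel":[0.006,0.03,0],"rot":[0,0,0],"gripper":-1},{"travel":[0.005,0.025,0],"rot":[0,0,0],"gripper":-1},{"travel":[0,0,0],"rot":[0,0,0],"gripper":-1},{"travel":[0,0,0],"rot":[0,0,0],"gripper":-1},{"travel":[0,0,0],"rot":[0,0,0],"gripper":-1}]'
python3 to.py .4797 -.1828 .165
python3 - <<'E'
from h import *
for n in("scene","top"):
    p,d=robot.grab_frame(n);np.savez(n+"2.npz",p=p,d=d)
    u,v=map(int,proj(n,(.479,-.183,.12)));u0,v0=u-40,v-35
    cv2.imwrite(f"pics/{n}2.png",cv2.resize(p[v0:v0+70,u0:u0+80,::-1],None,fx=8,fy=8,interpolation=cv2.INTER_CUBIC))
E
```

```text
t: 6.6
tool_pos: [0.4789, -0.1815, 0.1706]
orientation: [[0.989, -0.15, -0.002], [-0.15, -0.989, 0.002], [-0.002, -0.001, -1.0]]
ft_force: [0.4, 0.2, -0.9]
finger_gap: 0.0431
t 6.6 pos [ 0.4789 -0.1815  0.1706] travel [0.001  0.0012 0.0056] len 0.006 yaw -8.62 z [-0.0019  0.0018 -1.    ] F [ 0.43  0.18 -0.91] gap 0.0431
```

View pics/scene2.png

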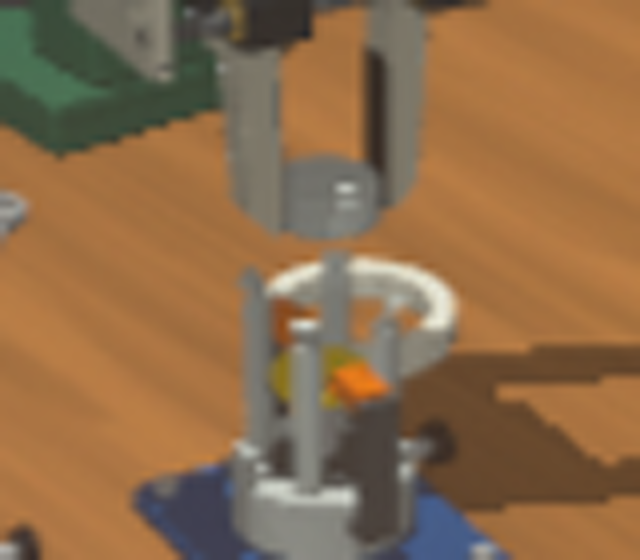

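View pics/top2.png

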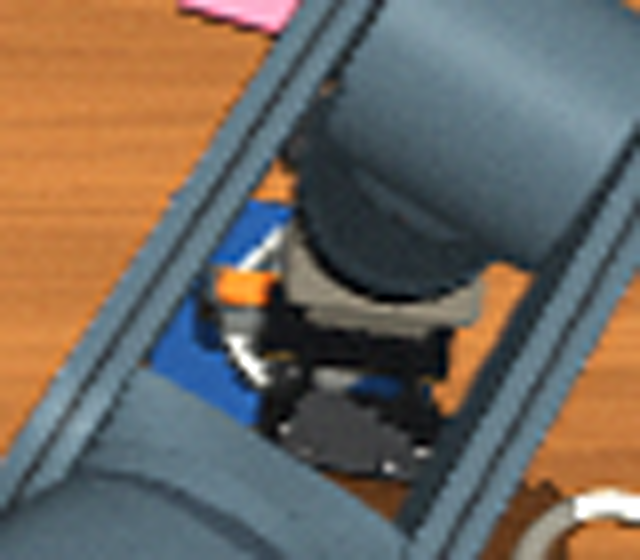

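Run:
```python
from h import *
a=np.load("scene2.npz");p,d=a['p'],a['d'];P=cloud("scene",d)
u,v=map(int,proj("scene",(.479,-.183,.12)));u0,v0=u-40,v-35
print("x range in crop->px",u0,v0)
for yy in range(150,250,8):
    r=v0+yy//8
    print(r,[tuple((P[r,u0+xx//8]*1000).astype(int)) for xx in range(270,392,16)])
b=p[v0+15:v0+35,u0+26:u0+54,::-1].astype(float)
cv2.imwrite("pics/z.png",cv2.resize(np.clip(b*1.6-60,0,255).astype(np.uint8),None,fx=24,fy=24,interpolation=cv2.INTER_CUBIC))
print(proj("scene",(.4795,-.1827,.165)),proj("scene",(.4795,-.1827,.149)))
```

```text
x range in crop->px 195 98
116 [(np.int64(509), np.int64(-179), np.int64(188)), (np.int64(273), np.int64(-494), np.int64(2)), (np.int64(263), np.int64(-494), np.int64(0)), (np.int64(258), np.int64(-488), np.int64(0)), (np.int64(252), np.int64(-482), np.int64(1)), (np.int64(243), np.int64(-481), np.int64(0)), (np.int64(459), np.int64(-185), np.int64(171)), (np.int64(461), np.int64(-173), np.int64(177))]
117 [(np.int64(511), np.int64(-176), np.int64(186)), (np.int64(279), np.int64(-487), np.int64(2)), (np.int64(273), np.int64(-482), np.int64(2)), (np.int64(470), np.int64(-202), np.int64(165)), (np.int64(463), np.int64(-201), np.int64(163)), (np.int64(249), np.int64(-474), np.int64(0)), (np.int64(456), np.int64(-189), np.int64(166)), (np.int64(461), np.int64(-174), np.int64(173))]
118 [(np.int64(510), np.int64(-178), np.int64(182)), (np.int64(486), np.int64(-201), np.int64(166)), (np.int64(482), np.int64(-197), np.int64(167)), (np.int64(475), np.int64(-196), np.int64(165)), (np.int64(470), np.int64(-192), np.int64(165)), (np.int64(465), np.int64(-188), np.int64(166)), (np.int64(462), np
[... 3366 characters left out ...]
t64(154)), (np.int64(490), np.int64(-166), np.int64(151)), (np.int64(482), np.int64(-165), np.int64(149)), (np.int64(297), np.int64(-398), np.int64(0)), (np.int64(292), np.int64(-391), np.int64(1))]
128 [(np.int64(342), np.int64(-414), np.int64(2)), (np.int64(334), np.int64(-412), np.int64(1)), (np.int64(330), np.int64(-405), np.int64(3)), (np.int64(322), np.int64(-403), np.int64(1)), (np.int64(316), np.int64(-398), np.int64(1)), (np.int64(309), np.int64(-394), np.int64(1)), (np.int64(304), np.int64(-389), np.int64(1)), (np.int64(297), np.int64(-386), np.int64(0))]
(np.float64(235.56512694563946), np.float64(120.11975841607541)) (np.float64(235.5990998121921), np.float64(124.88938043299002))
```

View pics/z.png

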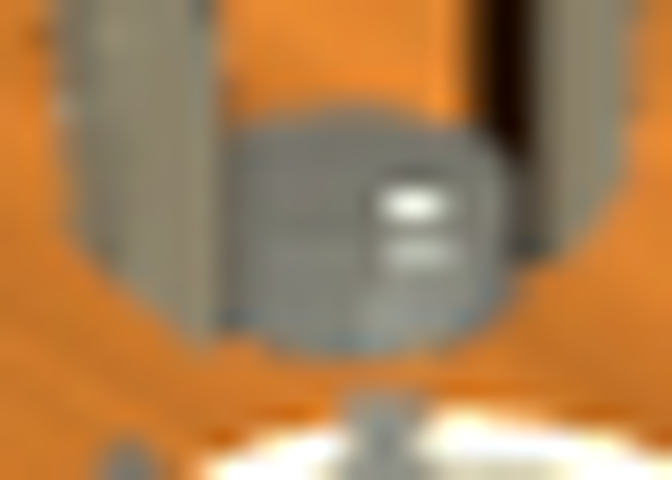

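Scene view: the blank hangs level in the jaws, with its top at z≈0.165 (crop px ~330,195), directly above the posts. I'll lower it in stages and watch the force.

```bash
python3 -m creep '[{"travel":[0.0007,0.001,0.005],"rot":[0,0,0],"gripper":-1},{"travel":[0,0,0.01],"rot":[0,0,0],"gripper":-1},{"travel":[0,0,0.01],"rot":[0,0,0],"gripper":-1},{"travel":[0,0,0],"rot":[0,0,0],"gripper":-1},{"travel":[0,0,0],"rot":[0,0,0],"gripper":-1}]'; python3 to.py .4795 -.1825 .130
python3 -m creep '[{"travel":[0,0,0.003],"rot":[0,0,0],"gripper":-1},{"travel":[0,0,0.002],"rot":[0,0,0],"gripper":-1},{"travel":[0,0,0],"rot":[0,0,0],"gripper":-1}]'; python3 to.py .4795 -.1825 .130
```

```text
t: 7.2
tool_pos: [0.4798, -0.1837, 0.1459]
orientation: [[0.989, -0.15, -0.001], [-0.15, -0.989, 0.001], [-0.001, -0.001, -1.0]]
ft_force: [-0.4, -0.7, -0.4]
finger_gap: 0.0433
t 7.2 pos [ 0.4798 -0.1837  0.1459] travel [-0.0005 -0.0011  0.0159] len 0.016 yaw -8.65 z [-1.2e-03  8.0e-04 -1.0e+00] F [-0.38 -0.66 -0.41] gap 0.0433
t: 7.5
tool_pos: [0.4801, -0.184, 0.1414]
orientation: [[0.989, -0.151, -0.0], [-0.151, -0.989, 0.0], [-0.0, -0.0, -1.0]]
ft_force: [0.3, 0.4, -0.9]
finger_gap: 0.0432
t 7.5 pos [ 0.4801 -0.184   0.1414] travel [-0.0008 -0.0014  0.0114] len 0.012 yaw -8.66 z [-1.e-04  1.e-04 -1.e+00] F [ 0.25  0.42 -0.9 ] gap 0.0432
```

```bash
python3 -m creep '[{"travel":[-0.0007,-0.0013,0.002],"rot":[0,0,0],"gripper":-1},{"travel":[0,0,0.002],"rot":[0,0,0],"gripper":-1},{"travel":[0,0,0.002],"rot":[0,0,0],"gripper":-1},{"travel":[0,0,0],"rot":[0,0,0],"gripper":-1}]'; python3 to.py .4795 -.1825 .130
python3 -m creep '[{"travel":[0,0,0.002],"rot":[0,0,0],"gripper":-1},{"travel":[0,0,0.002],"rot":[0,0,0],"gripper":-1},{"travel":[0,0,0],"rot":[0,0,0],"gripper":-1}]'; python3 to.py .4795 -.1825 .130
```

```text
t: 7.9
tool_pos: [0.4795, -0.1825, 0.1352]
orientation: [[0.989, -0.15, -0.0], [-0.15, -0.989, 0.0], [-0.001, -0.0, -1.0]]
ft_force: [0.4, -0.3, -0.8]
finger_gap: 0.0433
t 7.9 pos [ 0.4795 -0.1825  0.1352] travel [0.     0.     0.0052] len 0.005 yaw -8.65 z [-5.e-04  3.e-04 -1.e+00] F [ 0.44 -0.26 -0.84] gap 0.0433
t: 8.2
tool_pos: [0.4795, -0.1825, 0.1312]
orientation: [[0.989, -0.15, -0.001], [-0.15, -0.989, 0.0], [-0.001, -0.0, -1.0]]
ft_force: [-0.1, 0.3, 0.2]
finger_gap: 0.0433
t 8.2 pos [ 0.4795 -0.1825  0.1312] travel [-0.     -0.      0.0012] len 0.001 yaw -8.65 z [-5.e-04  3.e-04 -1.e+00] F [-0.11  0.32  0.16] gap 0.0433
```

```bash
for i in 1 2 3; do :; done; python3 -m creep '[{"travel":[0,0,0.002],"rot":[0,0,0],"gripper":-1},{"travel":[0,0,0.002],"rot":[0,0,0],"gripper":-1},{"travel":[0,0,0],"rot":[0,0,0],"gripper":-1}]'; python3 to.py .4795 -.1825 .110
python3 -m creep '[{"travel":[0,0,0.002],"rot":[0,0,0],"gripper":-1},{"travel":[0,0,0.002],"rot":[0,0,0],"gripper":-1},{"travel":[0,0,0],"rot":[0,0,0],"gripper":-1}]'; python3 to.py .4795 -.1825 .110
```

```text
t: 8.5
tool_pos: [0.4798, -0.1825, 0.1273]
orientation: [[0.989, -0.151, 0.0], [-0.151, -0.989, 0.0], [0.0, -0.0, -1.0]]
ft_force: [1.0, 0.4, -0.9]
finger_gap: 0.0427
t 8.5 pos [ 0.4798 -0.1825  0.1273] travel [-0.0003  0.0001  0.0173] len 0.017 yaw -8.66 z [ 1.e-04  3.e-04 -1.e+00] F [ 1.03  0.38 -0.93] gap 0.0427
t: 8.8
tool_pos: [0.4797, -0.1825, 0.1233]
orientation: [[0.989, -0.15, -0.0], [-0.15, -0.989, 0.0], [-0.0, -0.0, -1.0]]
ft_force: [1.7, 0.8, -0.9]
finger_gap: 0.0434
t 8.8 pos [ 0.4797 -0.1825  0.1233] travel [-0.0002  0.0001  0.0133] len 0.013 yaw -8.65 z [-0.e+00  3.e-04 -1.e+00] F [ 1.68  0.83 -0.94] gap 0.0434
```

```bash
python3 -m creep '[{"travel":[0.0003,0,0.002],"rot":[0,0,0],"gripper":-1},{"travel":[0,0,0.002],"rot":[0,0,0],"gripper":-1},{"travel":[0,0,0],"rot":[0,0,0],"gripper":-1}]'; python3 to.py .4795 -.1825 .110
python3 -m creep '[{"travel":[0,0,0.002],"rot":[0,0,0],"gripper":-1},{"travel":[0,0,0.002],"rot":[0,0,0],"gripper":-1},{"travel":[0,0,0],"rot":[0,0,0],"gripper":-1}]'; python3 to.py .4795 -.1825 .110
```

```text
t: 9.1
tool_pos: [0.4799, -0.1826, 0.1192]
orientation: [[0.989, -0.15, -0.0], [-0.15, -0.989, 0.0], [-0.0, -0.0, -1.0]]
ft_force: [0.9, 0.7, -0.9]
finger_gap: 0.0432
t 9.1 pos [ 0.4799 -0.1826  0.1192] travel [-0.0004 -0.      0.0092] len 0.009 yaw -8.65 z [-3.e-04  2.e-04 -1.e+00] F [ 0.93  0.68 -0.87] gap 0.0432
t: 9.4
tool_pos: [0.4799, -0.1825, 0.1152]
orientation: [[0.989, -0.15, -0.0], [-0.15, -0.989, 0.0], [-0.0, -0.0, -1.0]]
ft_force: [0.9, 0.4, -1.2]
finger_gap: 0.0429
t 9.4 pos [ 0.4799 -0.1825  0.1152] travel [-0.0004  0.      0.0052] len 0.005 yaw -8.65 z [-4.e-04  3.e-04 -1.e+00] F [ 0.9   0.44 -1.18] gap 0.0429
```

```bash
python3 -m creep '[{"travel":[0,0,0.001],"rot":[0,0,0],"gripper":-1},{"travel":[0,0,0.001],"rot":[0,0,0],"gripper":-1},{"travel":[0,0,0],"rot":[0,0,0],"gripper":-1}]'; python3 to.py .4795 -.1825 .110
python3 -m creep '[{"travel":[0,0,0.001],"rot":[0,0,0],"gripper":-1},{"travel":[0,0,0.001],"rot":[0,0,0],"gripper":-1},{"travel":[0,0,0],"rot":[0,0,0],"gripper":-1}]'; python3 to.py .4795 -.1825 .110
```

```text
t: 9.7
tool_pos: [0.48, -0.1825, 0.1135]
orientation: [[0.989, -0.15, -0.0], [-0.15, -0.989, 0.0], [-0.0, -0.0, -1.0]]
ft_force: [0.4, 1.0, 0.6]
finger_gap: 0.0434
t 9.7 pos [ 0.48   -0.1825  0.1135] travel [-0.0005  0.      0.0035] len 0.004 yaw -8.65 z [-1.e-04  2.e-04 -1.e+00] F [0.43 1.05 0.61] gap 0.0434
t: 10.0
tool_pos: [0.4801, -0.1828, 0.1116]
orientation: [[0.989, -0.15, 0.0], [-0.15, -0.989, -0.0], [0.0, 0.0, -1.0]]
ft_force: [-0.2, 0.8, 1.5]
finger_gap: 0.0428
t 10.0 pos [ 0.4801 -0.1828  0.1116] travel [-0.0006 -0.0002  0.0016] len 0.002 yaw -8.65 z [ 2.e-04 -3.e-04 -1.e+00] F [-0.18  0.76  1.5 ] gap 0.0428
```

```bash
python3 -m creep '[{"travel":[0,0,0],"rot":[0,0,0],"gripper":0.1},{"travel":[0,0,0],"rot":[0,0,0],"gripper":0.2},{"travel":[0,0,0],"rot":[0,0,0],"gripper":0.3},{"travel":[0,0,0],"rot":[0,0,0],"gripper":0.3}]'; python3 to.py .4795 -.1825 .145
python3 - <<'E'
from h import *
n="scene"
p,d=robot.grab_frame(n);np.savez(n+"3.npz",p=p,d=d)
u,v=map(int,proj(n,(.479,-.183,.1)));u0,v0=u-30,v-27
cv2.imwrite(f"pics/{n}3.png",cv2.resize(p[v0:v0+55,u0:u0+60,::-1],None,fx=10,fy=10,interpolation=cv2.INTER_CUBIC))
P=cloud(n,d)
for r in range(v-6,v+8):print(r,[int(P[r,c,2]*1000) for c in range(u-8,u+9)])
E
```

```text
t: 10.4
tool_pos: [0.4799, -0.1827, 0.1115]
orientation: [[0.989, -0.15, -0.0], [-0.15, -0.989, 0.0], [-0.0, 0.0, -1.0]]
ft_force: [-0.0, 0.5, -0.2]
finger_gap: 0.0599
t 10.4 pos [ 0.4799 -0.1827  0.1115] travel [-0.0004 -0.0001 -0.0335] len 0.034 yaw -8.66 z [-2.e-04  0.e+00 -1.e+00] F [-0.04  0.49 -0.24] gap 0.0599
132 [0, 1, 1, 19, 17, 19, 15, 16, 112, 111, 111, 15, 13, 12, 12, 113, 118]
133 [115, 18, 19, 17, 17, 12, 11, 12, 110, 109, 107, 7, 10, 10, 10, 109, 113]
134 [115, 111, 18, 14, 13, 108, 110, 109, 108, 109, 107, 4, 3, 4, 9, 107, 112]
135 [111, 108, 109, 107, 110, 109, 110, 107, 108, 106, 106, 109, 108, 108, 1, 103, 121]
136 [108, 106, 110, 108, 108, 107, 108, 109, 108, 107, 107, 106, 107, 107, 107, 725, 120]
137 [117, 106, 110, 108, 107, 106, 108, 106, 106, 106, 108, 107, 108, 108, 109, 115, 117]
138 [114, 107, 108, 108, 121, 119, 120, 117, 110, 108, 110, 105, 108, 108, 108, 111, 110]
139 [112, 104, 106, 107, 115, 119, 119, 116, 109, 106, 107, 111, 107, 107, 109, 106, 108]
140 [107, 100, 103, 105, 110, 110, 112, 111, 108, 107, 109, 107, 105, 102, 103, 106, 105]
141 [106, 98, 99, 100, 108, 109, 111, 109, 104, 102, 104, 103, 102, 99, 100, 101, 99]
142 [100, 84, 97, 100, 106, 104, 105, 105, 104, 101, 102, 98, 97, 97, 97, 99, 98]
143 [95, 80, 82, 96, 102, 103, 102, 99, 97, 97, 95, 96, 94, 96, 92, 92, 94]
144 [725, 78, 83, 81, 99, 97, 99, 98, 93, 97, 97, 94, 94, 94, 92, 90, 88]
145 [75, 80, 83, 82, 97, 95, 96, 95, 83, 93, 94, 96, 96, 95, 94, 88, 87]
```

View pics/scene3.png

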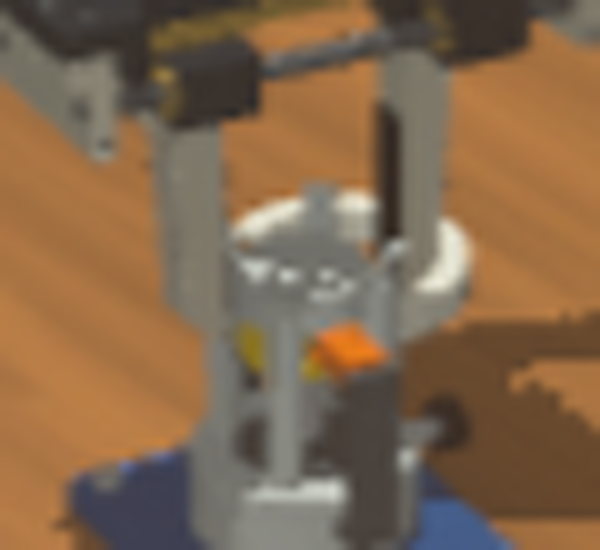

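The picture shows the blank flat in the mouth (crop px 310,265), with its top level at z≈0.107. Next I raise the tool, shut the fingers and press.

```bash
python3 -m creep '[{"travel":[0,0,-0.008],"rot":[0,0,0],"gripper":0.3},{"travel":[0,0,-0.015],"rot":[0,0,0],"gripper":0.3},{"travel":[0,0,-0.015],"rot":[0,0,0],"gripper":0.3},{"travel":[0,0,0],"rot":[0,0,0],"gripper":-1},{"travel":[0,0,0],"rot":[0,0,0],"gripper":-1},{"travel":[0,0,0],"rot":[0,0,0],"gripper":-1},{"travel":[0,0,0],"rot":[0,0,0],"gripper":-1},{"travel":[0,0,0],"rot":[0,0,0],"gripper":-1}]'; python3 to.py .4799 -.1826 .13
```

```text
t: 11.25
tool_pos: [0.4797, -0.1825, 0.149]
orientation: [[0.989, -0.151, -0.001], [-0.151, -0.989, 0.001], [-0.001, -0.001, -1.0]]
ft_force: [-0.1, 0.1, -0.5]
finger_gap: 0.0249
t 11.25 pos [ 0.4797 -0.1825  0.149 ] travel [0.0003 0.0001 0.019 ] len 0.019 yaw -8.66 z [-1.e-03  7.e-04 -1.e+00] F [-0.12  0.12 -0.48] gap 0.0249
```

```bash
python3 -m creep '[{"travel":[0,0,0.005],"rot":[0,0,0],"gripper":-1},{"travel":[0,0,0.005],"rot":[0,0,0],"gripper":-1},{"travel":[0,0,0.003],"rot":[0,0,0],"gripper":-1},{"travel":[0,0,0.003],"rot":[0,0,0],"gripper":-1},{"travel":[0,0,0],"rot":[0,0,0],"gripper":-1}]'; python3 to.py .4799 -.1826 .126
```

```text
t: 11.75
tool_pos: [0.4797, -0.1824, 0.1329]
orientation: [[0.989, -0.15, -0.001], [-0.15, -0.989, 0.001], [-0.001, -0.0, -1.0]]
ft_force: [-0.3, -0.4, 0.4]
finger_gap: 0.0006
t 11.75 pos [ 0.4797 -0.1824  0.1329] travel [0.0002 0.0001 0.0069] len 0.007 yaw -8.65 z [-9.e-04  6.e-04 -1.e+00] F [-0.33 -0.41  0.41] gap 0.0006
```

```bash
python3 -m creep '[{"travel":[0,0,0.003],"rot":[0,0,0],"gripper":-1},{"travel":[0,0,0.002],"rot":[0,0,0],"gripper":-1},{"travel":[0,0,0.001],"rot":[0,0,0],"gripper":-1},{"travel":[0,0,0.001],"rot":[0,0,0],"gripper":-1},{"travel":[0,0,0],"rot":[0,0,0],"gripper":-1}]'; python3 to.py .4799 -.1826 .126
python3 -m creep '[{"travel":[0,0,0.001],"rot":[0,0,0],"gripper":-1},{"travel":[0,0,0.001],"rot":[0,0,0],"gripper":-1},{"travel":[0,0,0.001],"rot":[0,0,0],"gripper":-1},{"travel":[0,0,0],"rot":[0,0,0],"gripper":-1}]'; python3 to.py .4799 -.1826 .126
```

```text
t: 12.25
tool_pos: [0.48, -0.1827, 0.1266]
orientation: [[0.989, -0.15, 0.0], [-0.15, -0.989, -0.0], [0.0, 0.0, -1.0]]
ft_force: [0.5, 0.5, 0.4]
finger_gap: 0.0004
t 12.25 pos [ 0.48   -0.1827  0.1266] travel [-0.0001 -0.0001  0.0006] len 0.001 yaw -8.65 z [ 1.e-04 -0.e+00 -1.e+00] F [0.5  0.48 0.43] gap 0.0004
t: 12.65
tool_pos: [0.4803, -0.1828, 0.1237]
orientation: [[0.989, -0.15, 0.001], [-0.15, -0.989, -0.0], [0.001, 0.0, -1.0]]
ft_force: [1.2, -0.2, 2.6]
finger_gap: 0.0001
t 12.65 pos [ 0.4803 -0.1828  0.1237] travel [-0.0004 -0.0001 -0.0023] len 0.002 yaw -8.65 z [ 7.e-04 -3.e-04 -1.e+00] F [ 1.19 -0.24  2.59] gap 0.0001
```

```bash
S='{"travel":[0,0,0.001],"rot":[0,0,0],"gripper":-1}'; python3 -m creep '[{"travel":[0,0,0.001],"rot":[0,0,0],"gripper":-1},{"travel":[0,0,0.001],"rot":[0,0,0],"gripper":-1},{"travel":[0,0,0.001],"rot":[0,0,0],"gripper":-1},{"travel":[0,0,0.001],"rot":[0,0,0],"gripper":-1},{"travel":[0,0,0],"rot":[0,0,0],"gripper":-1}]'; python3 to.py .4799 -.1826 .103
python3 -m creep '[{"travel":[0,0,0.001],"rot":[0,0,0],"gripper":-1},{"travel":[0,0,0.001],"rot":[0,0,0],"gripper":-1},{"travel":[0,0,0.001],"rot":[0,0,0],"gripper":-1},{"travel":[0,0,0.001],"rot":[0,0,0],"gripper":-1},{"travel":[0,0,0],"rot":[0,0,0],"gripper":-1}]'; python3 to.py .4799 -.1826 .103
```

```text
t: 13.15
tool_pos: [0.4795, -0.1824, 0.1189]
orientation: [[0.989, -0.151, -0.001], [-0.151, -0.989, 0.001], [-0.001, -0.001, -1.0]]
ft_force: [-0.1, -0.3, 0.1]
finger_gap: 0.0005
t 13.15 pos [ 0.4795 -0.1824  0.1189] travel [0.0004 0.0002 0.0159] len 0.016 yaw -8.66 z [-1.2e-03  8.0e-04 -1.0e+00] F [-0.12 -0.32  0.13] gap 0.0005
t: 13.65
tool_pos: [0.48, -0.1826, 0.1155]
orientation: [[0.989, -0.15, -0.0], [-0.15, -0.989, 0.0], [-0.0, -0.0, -1.0]]
ft_force: [-0.5, 1.6, 3.4]
finger_gap: 0.0004
t 13.65 pos [ 0.48   -0.1826  0.1155] travel [-0.0001 -0.      0.0125] len 0.013 yaw -8.65 z [-0.  0. -1.] F [-0.5   1.57  3.43] gap 0.0004
```

```bash
python3 -m creep '[{"travel":[0,0,0.001],"rot":[0,0,0],"gripper":-1},{"travel":[0,0,0.001],"rot":[0,0,0],"gripper":-1},{"travel":[0,0,0.001],"rot":[0,0,0],"gripper":-1},{"travel":[0,0,0],"rot":[0,0,0],"gripper":-1}]'; python3 to.py .4799 -.1826 .103
python3 -m creep '[{"travel":[0,0,0.001],"rot":[0,0,0],"gripper":-1},{"travel":[0,0,0.001],"rot":[0,0,0],"gripper":-1},{"travel":[0,0,0.001],"rot":[0,0,0],"gripper":-1},{"travel":[0,0,0],"rot":[0,0,0],"gripper":-1}]'; python3 to.py .4799 -.1826 .103
```

```text
t: 14.05
tool_pos: [0.48, -0.1827, 0.1124]
orientation: [[0.989, -0.15, 0.0], [-0.15, -0.989, 0.0], [0.0, -0.0, -1.0]]
ft_force: [-1.2, -0.1, 2.7]
finger_gap: 0.0005
t 14.05 pos [ 0.48   -0.1827  0.1124] travel [-0.0001 -0.      0.0094] len 0.009 yaw -8.66 z [ 0.  0. -1.] F [-1.23 -0.05  2.74] gap 0.0005
t: 14.45
tool_pos: [0.48, -0.1827, 0.1094]
orientation: [[0.989, -0.151, 0.0], [-0.151, -0.989, -0.0], [0.0, -0.0, -1.0]]
ft_force: [-0.0, 1.6, 3.5]
finger_gap: 0.0002
t 14.45 pos [ 0.48   -0.1827  0.1094] travel [-0.0001 -0.0001  0.0064] len 0.006 yaw -8.66 z [ 1.e-04 -0.e+00 -1.e+00] F [-0.05  1.64  3.51] gap 0.0002
```

```bash
python3 -m creep '[{"travel":[0,0,0.001],"rot":[0,0,0],"gripper":-1},{"travel":[0,0,0.001],"rot":[0,0,0],"gripper":-1},{"travel":[0,0,0],"rot":[0,0,0],"gripper":-1}]'; python3 to.py .4799 -.1826 .103
python3 -m creep '[{"travel":[0,0,0.001],"rot":[0,0,0],"gripper":-1},{"travel":[0,0,0.001],"rot":[0,0,0],"gripper":-1},{"travel":[0,0,0],"rot":[0,0,0],"gripper":-1}]'; python3 to.py .4799 -.1826 .103
python3 -m creep '[{"travel":[0,0,0.001],"rot":[0,0,0],"gripper":-1},{"travel":[0,0,0.001],"rot":[0,0,0],"gripper":-1},{"travel":[0,0,0],"rot":[0,0,0],"gripper":-1}]'; python3 to.py .4799 -.1826 .103
python3 - <<'E'
from h import *
n="scene"
p,d=robot.grab_frame(n);np.savez(n+"4.npz",p=p,d=d)
u,v=map(int,proj(n,(.479,-.183,.1)));u0,v0=u-30,v-27
cv2.imwrite(f"pics/{n}4.png",cv2.resize(p[v0:v0+55,u0:u0+60,::-1],None,fx=10,fy=10,interpolation=cv2.INTER_CUBIC))
E
```

```text
t: 14.75
tool_pos: [0.48, -0.1827, 0.1075]
orientation: [[0.989, -0.15, 0.0], [-0.15, -0.989, -0.0], [0.0, 0.0, -1.0]]
ft_force: [-1.1, 0.8, 4.3]
finger_gap: 0.0006
t 14.75 pos [ 0.48   -0.1827  0.1075] travel [-0.0001 -0.      0.0045] len 0.004 yaw -8.65 z [ 0. -0. -1.] F [-1.12  0.8   4.3 ] gap 0.0006
t: 15.05
tool_pos: [0.4799, -0.1826, 0.1052]
orientation: [[0.989, -0.151, -0.0], [-0.151, -0.989, 0.0], [-0.0, -0.0, -1.0]]
ft_force: [0.9, 0.3, 0.7]
finger_gap: 0.0005
t 15.05 pos [ 0.4799 -0.1826  0.1052] travel [-0.     -0.      0.0022] len 0.002 yaw -8.66 z [-2.e-04  1.e-04 -1.e+00] F [0.86 0.32 0.66] gap 0.0005
t: 15.35
tool_pos: [0.4799, -0.1827, 0.1035]
orientation: [[0.989, -0.15, -0.0], [-0.15, -0.989, 0.0], [-0.0, -0.0, -1.0]]
ft_force: [-0.3, 1.1, 3.8]
finger_gap: 0.0006
t 15.35 pos [ 0.4799 -0.1827  0.1035] travel [-0.0001 -0.      0.0005] len 0.001 yaw -8.65 z [-1.e-04  0.e+00 -1.e+00] F [-0.3   1.05  3.77] gap 0.0006
```

View pics/scene4.png

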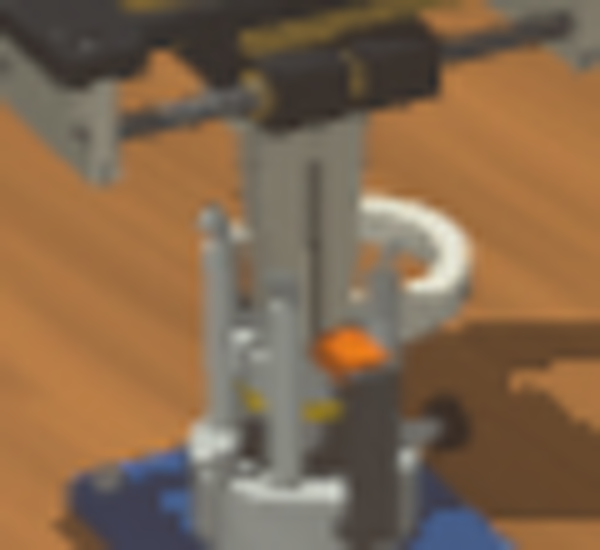

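```bash
python3 -m creep '[{"travel":[0,0,0.001],"rot":[0,0,0],"gripper":-1},{"travel":[0,0,0.0005],"rot":[0,0,0],"gripper":-1},{"travel":[0,0,0],"rot":[0,0,0],"gripper":-1}]'; python3 to.py .4799 -.1826 .103
python3 -m creep '[{"travel":[0,0,0.001],"rot":[0,0,0],"gripper":-1},{"travel":[0,0,0.0005],"rot":[0,0,0],"gripper":-1},{"travel":[0,0,0],"rot":[0,0,0],"gripper":-1}]'; python3 to.py .4799 -.1826 .103
python3 -m creep '[{"travel":[0,0,0.001],"rot":[0,0,0],"gripper":-1},{"travel":[0,0,0.0005],"rot":[0,0,0],"gripper":-1},{"travel":[0,0,0],"rot":[0,0,0],"gripper":-1}]'; python3 to.py .4799 -.1826 .103
python3 - <<'E'
from h import *
n="scene"
p,d=robot.grab_frame(n);np.savez(n+"5.npz",p=p,d=d)
u,v=map(int,proj(n,(.479,-.183,.1)));u0,v0=u-30,v-27
cv2.imwrite(f"pics/{n}5.png",cv2.resize(p[v0:v0+55,u0:u0+60,::-1],None,fx=10,fy=10,interpolation=cv2.INTER_CUBIC))
n="top"
p,d=robot.grab_frame(n)
u,v=map(int,proj(n,(.479,-.183,.1)));u0,v0=u-30,v-27
cv2.imwrite(f"pics/{n}5.png",cv2.resize(p[v0:v0+55,u0:u0+60,::-1],None,fx=10,fy=10,interpolation=cv2.INTER_CUBIC))
E
```

```text
t: 15.7
tool_pos: [0.48, -0.1827, 0.102]
orientation: [[0.989, -0.15, -0.0], [-0.15, -0.989, 0.0], [-0.0, 0.0, -1.0]]
ft_force: [-1.4, -0.1, 4.5]
finger_gap: 0.0005
t 15.7 pos [ 0.48   -0.1827  0.102 ] travel [-0.0001 -0.     -0.001 ] len 0.001 yaw -8.65 z [-1.e-04  0.e+00 -1.e+00] F [-1.42 -0.14  4.54] gap 0.0005
t: 16.0
tool_pos: [0.4799, -0.1827, 0.1005]
orientation: [[0.989, -0.15, -0.0], [-0.15, -0.989, -0.0], [-0.0, 0.0, -1.0]]
ft_force: [0.4, 0.5, 5.2]
finger_gap: 0.0004
t 16.0 pos [ 0.4799 -0.1827  0.1005] travel [-0.0001 -0.0001 -0.0025] len 0.002 yaw -8.65 z [-1.e-04 -0.e+00 -1.e+00] F [0.36 0.54 5.2 ] gap 0.0004
t: 16.3
tool_pos: [0.48, -0.1827, 0.099]
orientation: [[0.989, -0.15, -0.0], [-0.15, -0.989, 0.0], [-0.0, -0.0, -1.0]]
ft_force: [-1.5, -0.2, 4.5]
finger_gap: 0.0005
t 16.3 pos [ 0.48   -0.1827  0.099 ] travel [-0.0001 -0.0001 -0.004 ] len 0.004 yaw -8.66 z [-0.  0. -1.] F [-1.49 -0.25  4.51] gap 0.0005
```

View pics/scene5.png

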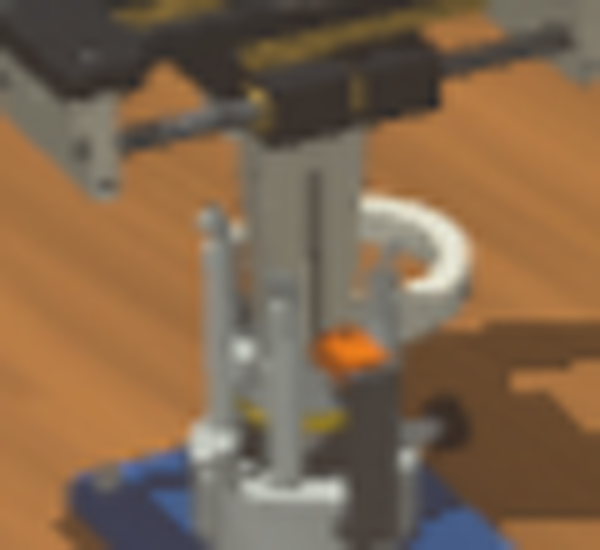

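View pics/top5.png

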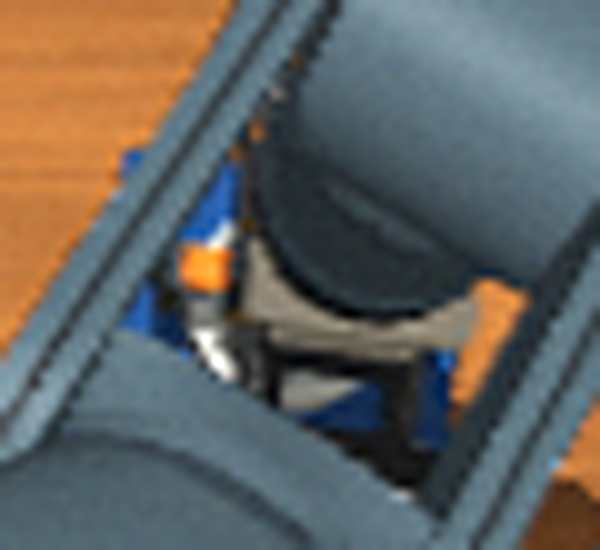

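```bash
python3 -m creep '[{"travel":[0,0,-0.001],"rot":[0,0,0],"gripper":-1},{"travel":[0,0,0],"rot":[0,0,0],"gripper":-1}]'|grep -E "pos|force"
python3 -m creep '[{"travel":[0,0,-0.001],"rot":[0,0,0],"gripper":-1},{"travel":[0,0,0],"rot":[0,0,0],"gripper":-1}]'|grep -E "pos|force"
python3 -m creep '[{"travel":[0,0,-0.001],"rot":[0,0,0],"gripper":-1},{"travel":[0,0,0],"rot":[0,0,0],"gripper":-1}]'|grep -E "pos|force"
python3 -m creep '[{"travel":[0,0,-0.001],"rot":[0,0,0],"gripper":-1},{"travel":[0,0,0],"rot":[0,0,0],"gripper":-1}]'|grep -E "pos|force"
python3 -m creep '[{"travel":[0,0,-0.001],"rot":[0,0,0],"gripper":-1},{"travel":[0,0,0],"rot":[0,0,0],"gripper":-1}]'|grep -E "pos|force"
python3 -m creep '[{"travel":[0,0,-0.001],"rot":[0,0,0],"gripper":-1},{"travel":[0,0,0],"rot":[0,0,0],"gripper":-1}]'|grep -E "pos|force"
```

```text
tool_pos: [0.48, -0.1826, 0.1002]
ft_force: [-1.4, -0.0, 4.7]
tool_pos: [0.48, -0.1826, 0.1012]
ft_force: [-1.1, 1.1, 4.7]
tool_pos: [0.48, -0.1826, 0.1022]
ft_force: [-1.9, 0.3, 4.2]
tool_pos: [0.48, -0.1826, 0.1031]
ft_force: [-1.1, 0.4, 3.9]
tool_pos: [0.48, -0.1827, 0.1041]
ft_force: [-0.7, 0.5, 3.4]
tool_pos: [0.48, -0.1826, 0.1048]
ft_force: [-0.3, -0.2, -0.1]
```

Contact is lost at TCP z≈0.1045, so the catches hold the blank with their undersides at z≈0.0855. I'll raise the tool and verify.

```bash
python3 -m creep '[{"travel":[0,0,-0.02],"rot":[0,0,0],"gripper":-1},{"travel":[0,0,-0.03],"rot":[0,0,0],"gripper":-1},{"travel":[0,0,-0.03],"rot":[0,0,0],"gripper":0},{"travel":[0,0,0],"rot":[0,0,0],"gripper":1}]'|grep -E "pos|force"
python3 - <<'E'
from h import *
n="scene"
p,d=robot.grab_frame(n);np.savez(n+"6.npz",p=p,d=d)
u,v=map(int,proj(n,(.479,-.183,.1)));u0,v0=u-25,v-22
cv2.imwrite(f"pics/{n}6.png",cv2.resize(p[v0:v0+50,u0:u0+50,::-1],None,fx=11,fy=11,interpolation=cv2.INTER_CUBIC))
P=cloud(n,d)
for r in range(v-2,v+10):print(r,[int(P[r,c,2]*1000) for c in range(u-8,u+9)])
E
python3 to.py .6221 .1247 .18
```

```text
tool_pos: [0.4822, -0.184, 0.1888]
ft_force: [0.5, 0.1, 0.0]
136 [109, 104, 94, 92, 96, 2, 2, 0, 98, 99, 98, 0, 1, 0, -1, 0, 120]
137 [104, 98, 96, 96, 94, 95, 96, 1, 95, 95, 95, 0, 1, 0, 0, 115, 117]
138 [100, 97, 96, 94, 120, 120, 122, 119, 92, 92, 93, 2, 2, 3, 113, 110, 109]
139 [96, 95, 89, 91, 116, 116, 118, 115, 88, 87, 88, 1, 0, 0, 106, 108, 109]
140 [95, 91, 85, 88, 108, 108, 111, 112, 85, 86, 85, 5, 0, 3, 105, 106, 105]
141 [91, 87, 70, 88, 111, 110, 109, 113, 86, 86, 84, 85, 86, 17, 98, 101, 100]
142 [89, 82, 85, 86, 105, 107, 104, 107, 85, 87, 85, 84, 89, 85, 97, 99, 99]
143 [83, 86, 84, 87, 102, 101, 102, 102, 84, 86, 84, 86, 96, 98, 92, 94, 94]
144 [79, 86, 86, 85, 98, 100, 100, 97, 88, 94, 95, 94, 97, 94, 90, 90, 92]
145 [76, 85, 84, 88, 97, 95, 95, 95, 84, 91, 92, 95, 93, 94, 94, 88, 86]
146 [73, 79, 84, 83, 91, 91, 92, 92, 84, 87, 91, 94, 96, 95, 93, 94, 93]
147 [71, 75, 82, 83, 88, 88, 88, 86, 87, 83, 88, 89, 94, 95, 94, 93, 93]
t 18.05 pos [ 0.4811 -0.1833  0.1866] travel [ 0.093  -0.3257  0.0065] len 0.339 yaw -8.65 z [ 0.0036 -0.0022 -1.    ] F [-0.01 -0.11 -0.4 ] gap 0.0159
```

View pics/scene6.png

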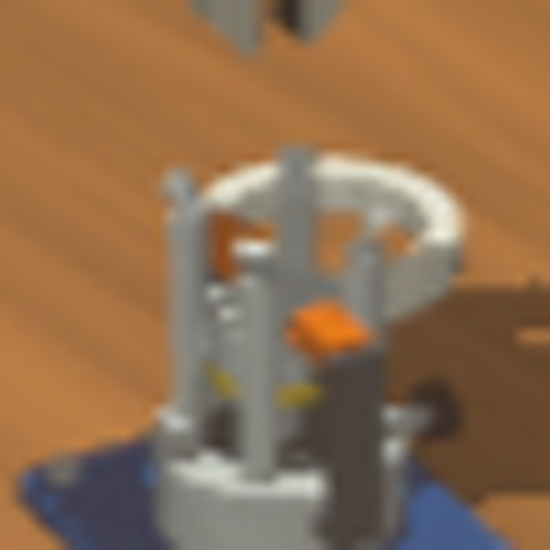

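Blank 1 is flat under the catches, with its top at z≈0.085 all over (crop px ~235,300). Now for the second blank.

```bash
python3 -m creep '[{"travel":[0.0075,-0.0257,0],"rot":[0,0,0],"gripper":0.5},{"travel":[0.012,-0.042,0],"rot":[0,0,0],"gripper":0.5},{"travel":[0.012,-0.042,0],"rot":[0,0,0],"gripper":0.5},{"travel":[0.012,-0.042,0],"rot":[0,0,0],"gripper":0.5},{"travel":[0.012,-0.042,0],"rot":[0,0,0],"gripper":0.5},{"travel":[0.012,-0.042,0],"rot":[0,0,0],"gripper":0.5},{"travel":[0.012,-0.042,0],"rot":[0,0,0],"gripper":0.5},{"travel":[0.0135,-0.048,0],"rot":[0,0,0],"gripper":0.5},{"travel":[0,0,0],"rot":[0,0,0],"gripper":0.5},{"travel":[0,0,0],"rot":[0,0,0],"gripper":0.5}]'|grep -E "pos|force"
python3 to.py .6221 .1247 .0225
python3 - <<'E'
from h import *
for n in("scene","top"):
    p,d=robot.grab_frame(n);np.savez(n+"7.npz",p=p,d=d)
    u,v=map(int,proj(n,(.622,.125,.08)));u0,v0=u-50,v-45
    cv2.imwrite(f"pics/{n}7.png",cv2.resize(p[v0:v0+90,u0:u0+100,::-1],None,fx=6,fy=6,interpolation=cv2.INTER_CUBIC))
E
```

```text
tool_pos: [0.62, 0.1264, 0.1827]
ft_force: [-0.8, -0.3, 0.3]
t 19.05 pos [0.62   0.1264 0.1827] travel [0.0029 0.0012 0.1602] len 0.16 yaw -8.5 z [-3.5e-03 -5.0e-04 -1.0e+00] F [-0.83 -0.26  0.27] gap 0.0697
```

View pics/scene7.png

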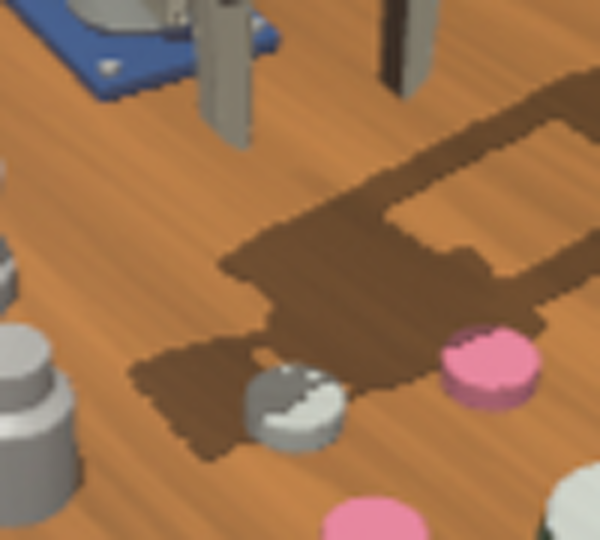

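```bash
python3 -m creep '[{"travel":[0.001,0.001,0.03],"rot":[0,0,0],"gripper":0.5},{"travel":[0.001,0,0.04],"rot":[0,0,0],"gripper":0.5},{"travel":[0,0,0.04],"rot":[0,0,0],"gripper":0.5},{"travel":[0,0,0.022],"rot":[0,0,0],"gripper":0.5},{"travel":[0,0,0],"rot":[0,0,0],"gripper":0.5},{"travel":[0,0,0],"rot":[0,0,0],"gripper":0.5}]'|grep -E "pos|force"
python3 to.py .6221 .1247 .0225
```

```text
tool_pos: [0.6227, 0.1226, 0.0534]
ft_force: [-0.6, -1.0, -0.3]
t 19.75 pos [0.6227 0.1226 0.0534] travel [-0.0009 -0.0019  0.0309] len 0.031 yaw -8.76 z [-4.e-04 -1.e-04 -1.e+00] F [-0.63 -0.99 -0.27] gap 0.0696
```

```bash
python3 -m creep '[{"travel":[-0.0005,-0.001,0.015],"rot":[0,0,0],"gripper":0.5},{"travel":[0,0,0.01],"rot":[0,0,0],"gripper":0.5},{"travel":[0,0,0],"rot":[0,0,0],"gripper":0.5},{"travel":[0,0,0],"rot":[0,0,0],"gripper":0.5}]'|grep -E "pos|force"
python3 to.py .6221 .1247 .0225
```

```text
tool_pos: [0.6223, 0.1252, 0.028]
ft_force: [0.1, 0.3, 0.5]
t 20.15 pos [0.6223 0.1252 0.028 ] travel [-0.0001  0.0005  0.0055] len 0.006 yaw -8.64 z [-3.e-04 -0.e+00 -1.e+00] F [0.14 0.31 0.47] gap 0.0698
```

```bash
python3 -m creep '[{"travel":[0,0.0003,0.0055],"rot":[0,0,0],"gripper":0.5},{"travel":[0,0,0],"rot":[0,0,0],"gripper":0.1},{"travel":[0,0,0],"rot":[0,0,0],"gripper":-0.02},{"travel":[0,0,0],"rot":[0,0,0],"gripper":-0.05},{"travel":[0,0,0],"rot":[0,0,0],"gripper":-0.1},{"travel":[0,0,0],"rot":[0,0,0],"gripper":-1},{"travel":[0,0,0],"rot":[0,0,0],"gripper":-1},{"travel":[0,0,0],"rot":[0,0,0],"gripper":-1}]' 25 |grep -E "pos|force|gap"
python3 to.py .4799 -.1826 .18
```

```text
tool_pos: [0.6226, 0.1249, 0.0228]
ft_force: [0.7, -0.5, 2.2]
finger_gap: 0.0435
t 20.95 pos [0.6226 0.1249 0.0228] travel [-0.0947  0.3254 -0.1573] len 0.374 yaw -8.65 z [ 5.e-04  1.e-04 -1.e+00] F [ 0.69 -0.45  2.19] gap 0.0435
```

```bash
python3 -m creep '[{"travel":[0,0,-0.01],"rot":[0,0,0],"gripper":-1},{"travel":[0,0,-0.03],"rot":[0,0,0],"gripper":-1},{"travel":[0,0,-0.04],"rot":[0,0,0],"gripper":-1},{"travel":[0,0,-0.04],"rot":[0,0,0],"gripper":-1},{"travel":[0,0,-0.03],"rot":[0,0,0],"gripper":-1},{"travel":[0,0,0],"rot":[0,0,0],"gripper":-1}]'|grep -E "pos|force|gap"
python3 -m creep '[{"travel":[-0.0085,0.0294,0],"rot":[0,0,0],"gripper":-1},{"travel":[-0.012,0.041,0],"rot":[0,0,0],"gripper":-1},{"travel":[-0.012,0.041,0],"rot":[0,0,0],"gripper":-1},{"travel":[-0.012,0.041,0],"rot":[0,0,0],"gripper":-1},{"travel":[-0.012,0.041,0],"rot":[0,0,0],"gripper":-1},{"travel":[-0.012,0.041,0],"rot":[0,0,0],"gripper":-1},{"travel":[-0.012,0.041,0],"rot":[0,0,0],"gripper":-1},{"travel":[-0.014,0.05,0],"rot":[0,0,0],"gripper":-1},{"travel":[0,0,0],"rot":[0,0,0],"gripper":-1},{"travel":[0,0,0],"rot":[0,0,0],"gripper":-1}]'|grep -E "pos|force|gap"
python3 -m creep '[{"travel":[0,0,0],"rot":[0,0,0],"gripper":-1}]'|grep -E "pos|force|gap"
python3 to.py .4799 -.1826 .14
python3 - <<'E'
from h import *
for n in("scene",):
    p,d=robot.grab_frame(n);np.savez(n+"8.npz",p=p,d=d)
    u,v=map(int,proj(n,(.479,-.183,.12)));u0,v0=u-40,v-35
    cv2.imwrite(f"pics/{n}8.png",cv2.resize(p[v0:v0+70,u0:u0+80,::-1],None,fx=8,fy=8,interpolation=cv2.INTER_CUBIC))
    for m in ("2","8"):
        a=np.load(n+m+".npz");P=cloud(n,a['d']).reshape(-1,3)
        q=P[(abs(P[:,0]-.48)<.02)&(abs(P[:,1]+.183)<.03)&(P[:,2]>.14)&(P[:,2]<.185)]
        print(m,len(q),np.median(q,0).round(4),np.percentile(q[:,2],[5,50,90]).round(4))
E
```

```text
tool_pos: [0.6252, 0.125, 0.1789]
ft_force: [0.4, 0.2, -0.8]
finger_gap: 0.0429
tool_pos: [0.4799, -0.1816, 0.172]
ft_force: [-0.2, -0.3, -0.6]
finger_gap: 0.0433
tool_pos: [0.4807, -0.1799, 0.1721]
ft_force: [1.0, 0.1, -1.0]
finger_gap: 0.0431
t 22.65 pos [ 0.4807 -0.1799  0.1721] travel [-0.0004  0.0029  0.0321] len 0.032 yaw -8.64 z [-6.0e-04  1.1e-03 -1.0e+00] F [ 1.    0.06 -1.04] gap 0.0431
2 124 [ 0.4818 -0.1737  0.1651] [0.1525 0.1651 0.1673]
8 118 [ 0.4803 -0.1717  0.1657] [0.1543 0.1657 0.1711]
```

View pics/scene8.png

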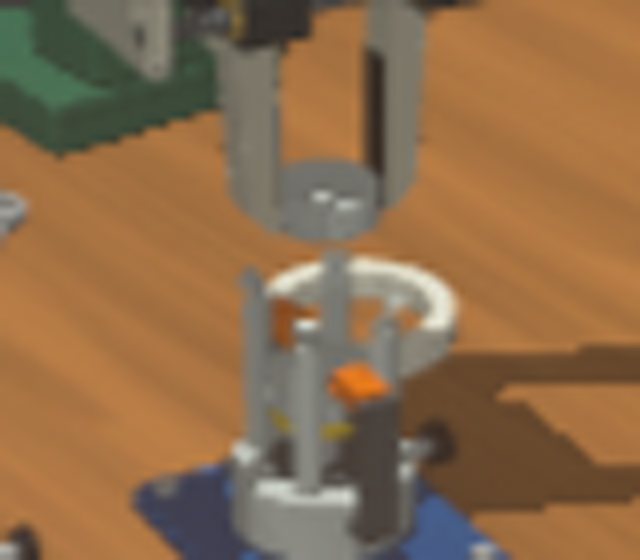

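```bash
python3 -m creep '[{"travel":[0,0.001,0.01],"rot":[0,0,0],"gripper":-1},{"travel":[0,0,0.01],"rot":[0,0,0],"gripper":-1},{"travel":[0,0,0.005],"rot":[0,0,0],"gripper":-1},{"travel":[0,0,0],"rot":[0,0,0],"gripper":-1},{"travel":[0,0,0],"rot":[0,0,0],"gripper":-1},{"travel":[0,0,0],"rot":[0,0,0],"gripper":-1}]'|grep -E "pos|force|gap"
python3 to.py .4799 -.1826 .14
```

```text
tool_pos: [0.4809, -0.182, 0.1478]
ft_force: [-0.1, -0.6, -0.2]
finger_gap: 0.0434
t 23.3 pos [ 0.4809 -0.182   0.1478] travel [-0.0009  0.0008  0.0078] len 0.008 yaw -8.65 z [ 4.e-04 -3.e-04 -1.e+00] F [-0.12 -0.61 -0.23] gap 0.0434
```

```bash
python3 -m creep '[{"travel":[-0.0009,0.0007,0.003],"rot":[0,0,0],"gripper":-1},{"travel":[0,0,0.002],"rot":[0,0,0],"gripper":-1},{"travel":[0,0,0],"rot":[0,0,0],"gripper":-1},{"travel":[0,0,0],"rot":[0,0,0],"gripper":-1}]'|grep -E "pos|force|gap"
python3 -m creep '[{"travel":[0,0,0.002],"rot":[0,0,0],"gripper":-1},{"travel":[0,0,0.002],"rot":[0,0,0],"gripper":-1},{"travel":[0,0,0],"rot":[0,0,0],"gripper":-1}]'|grep -E "pos|force|gap"; python3 to.py .4799 -.1826 .14
python3 -m creep '[{"travel":[0,0,0.002],"rot":[0,0,0],"gripper":-1},{"travel":[0,0,0.002],"rot":[0,0,0],"gripper":-1},{"travel":[0,0,0],"rot":[0,0,0],"gripper":-1}]'|grep -E "pos|force|gap"; python3 to.py .4799 -.1826 .14
```

```text
tool_pos: [0.4796, -0.1825, 0.1425]
ft_force: [-0.3, 0.2, -1.2]
finger_gap: 0.0429
tool_pos: [0.4794, -0.1823, 0.1382]
ft_force: [-0.7, -0.2, -0.1]
finger_gap: 0.0432
t 24.0 pos [ 0.4794 -0.1823  0.1382] travel [ 0.0005  0.0002 -0.0018] len 0.002 yaw -8.65 z [-5.e-04  3.e-04 -1.e+00] F [-0.74 -0.25 -0.15] gap 0.0432
tool_pos: [0.4794, -0.1823, 0.1342]
ft_force: [0.4, -0.2, -0.9]
finger_gap: 0.0424
t 24.3 pos [ 0.4794 -0.1823  0.1342] travel [ 0.0005  0.0002 -0.0058] len 0.006 yaw -8.65 z [-5.e-04  3.e-04 -1.e+00] F [ 0.39 -0.2  -0.94] gap 0.0424
```

```bash
python3 -m creep '[{"travel":[0.0005,0.0002,0.002],"rot":[0,0,0],"gripper":-1},{"travel":[0,0,0.002],"rot":[0,0,0],"gripper":-1},{"travel":[0,0,0],"rot":[0,0,0],"gripper":-1}]'|grep -E "pos|force|gap"
python3 -m creep '[{"travel":[0,0,0.002],"rot":[0,0,0],"gripper":-1},{"travel":[0,0,0.002],"rot":[0,0,0],"gripper":-1},{"travel":[0,0,0],"rot":[0,0,0],"gripper":-1}]'|grep -E "pos|force|gap"
python3 -m creep '[{"travel":[0,0,0.002],"rot":[0,0,0],"gripper":-1},{"travel":[0,0,0.002],"rot":[0,0,0],"gripper":-1},{"travel":[0,0,0],"rot":[0,0,0],"gripper":-1}]'|grep -E "pos|force|gap"; python3 to.py .4799 -.1826 .14
```

```text
tool_pos: [0.4799, -0.1826, 0.1302]
ft_force: [-0.1, 0.4, -0.4]
finger_gap: 0.0433
tool_pos: [0.4799, -0.1826, 0.1262]
ft_force: [0.7, -1.1, 0.4]
finger_gap: 0.0433
tool_pos: [0.4799, -0.1826, 0.1222]
ft_force: [0.2, -0.9, -0.9]
finger_gap: 0.0432
t 25.2 pos [ 0.4799 -0.1826  0.1222] travel [-0.      0.     -0.0178] len 0.018 yaw -8.66 z [-5.e-04  3.e-04 -1.e+00] F [ 0.2  -0.91 -0.9 ] gap 0.0432
```

```bash
python3 -m creep '[{"travel":[0,0,0.002],"rot":[0,0,0],"gripper":-1},{"travel":[0,0,0.002],"rot":[0,0,0],"gripper":-1},{"travel":[0,0,0],"rot":[0,0,0],"gripper":-1}]'|grep -E "pos|force|gap"
python3 -m creep '[{"travel":[0,0,0.002],"rot":[0,0,0],"gripper":-1},{"travel":[0,0,0.001],"rot":[0,0,0],"gripper":-1},{"travel":[0,0,0],"rot":[0,0,0],"gripper":-1}]'|grep -E "pos|force|gap"
python3 -m creep '[{"travel":[0,0,0.001],"rot":[0,0,0],"gripper":-1},{"travel":[0,0,0.001],"rot":[0,0,0],"gripper":-1},{"travel":[0,0,0],"rot":[0,0,0],"gripper":-1}]'|grep -E "pos|force|gap"; python3 to.py .4799 -.1826 .14
```

```text
tool_pos: [0.4799, -0.1826, 0.1182]
ft_force: [0.5, 1.1, 0.1]
finger_gap: 0.0429
tool_pos: [0.48, -0.1827, 0.1154]
ft_force: [-0.0, 0.0, -1.3]
finger_gap: 0.0433
tool_pos: [0.4802, -0.1829, 0.1137]
ft_force: [0.0, -0.8, 0.8]
finger_gap: 0.0432
t 26.1 pos [ 0.4802 -0.1829  0.1137] travel [-0.0004 -0.0002 -0.0263] len 0.026 yaw -8.65 z [ 3.e-04 -3.e-04 -1.e+00] F [ 0.02 -0.83  0.79] gap 0.0432
```

```bash
python3 -m creep '[{"travel":[0,0,0.001],"rot":[0,0,0],"gripper":-1},{"travel":[0,0,0],"rot":[0,0,0],"gripper":0.1},{"travel":[0,0,0],"rot":[0,0,0],"gripper":0.2},{"travel":[0,0,0],"rot":[0,0,0],"gripper":0.3},{"travel":[0,0,0],"rot":[0,0,0],"gripper":0.3}]'|grep -E "pos|force|gap"
python3 - <<'E'
from h import *
n="scene"
p,d=robot.grab_frame(n);np.savez(n+"9.npz",p=p,d=d)
u,v=map(int,proj(n,(.479,-.183,.1)));u0,v0=u-25,v-22
cv2.imwrite(f"pics/{n}9.png",cv2.resize(p[v0:v0+50,u0:u0+50,::-1],None,fx=11,fy=11,interpolation=cv2.INTER_CUBIC))
P=cloud(n,d)
for r in range(v-4,v+6):print(r,[int(P[r,c,2]*1000) for c in range(u-8,u+9)])
E
python3 to.py .4799 -.1826 .149
```

```text
tool_pos: [0.48, -0.1827, 0.1124]
ft_force: [-0.1, 0.2, -0.6]
finger_gap: 0.0605
134 [113, 112, 15, 16, 14, 9, 108, 108, 106, 107, 106, 4, 4, 4, 8, 104, 110]
135 [109, 107, 95, 107, 108, 111, 107, 109, 105, 108, 108, 107, 107, 0, 0, 104, 120]
136 [109, 105, 108, 108, 108, 107, 106, 104, 106, 105, 110, 107, 105, 107, 0, 101, 120]
137 [106, 108, 106, 106, 109, 106, 108, 110, 107, 107, 107, 106, 105, 108, 106, 115, 116]
138 [114, 106, 108, 109, 120, 119, 119, 120, 107, 106, 108, 108, 107, 108, 109, 109, 109]
139 [113, 104, 105, 106, 116, 116, 117, 116, 108, 107, 108, 106, 106, 107, 108, 108, 109]
140 [109, 101, 107, 108, 112, 111, 111, 113, 106, 107, 108, 108, 105, 104, 102, 107, 105]
141 [102, 97, 101, 102, 111, 110, 109, 109, 104, 103, 105, 103, 103, 102, 102, 102, 101]
142 [98, 93, 96, 99, 106, 106, 105, 106, 101, 98, 100, 99, 97, 95, 97, 99, 97]
143 [96, 87, 93, 96, 102, 102, 101, 103, 100, 95, 98, 94, 100, 97, 95, 92, 96]
t 26.65 pos [ 0.48   -0.1827  0.1124] travel [-0.0001 -0.     -0.0366] len 0.037 yaw -8.65 z [-2.e-04  2.e-04 -1.e+00] F [0.96 0.26 0.43] gap 0.0604
```

View pics/scene9.png

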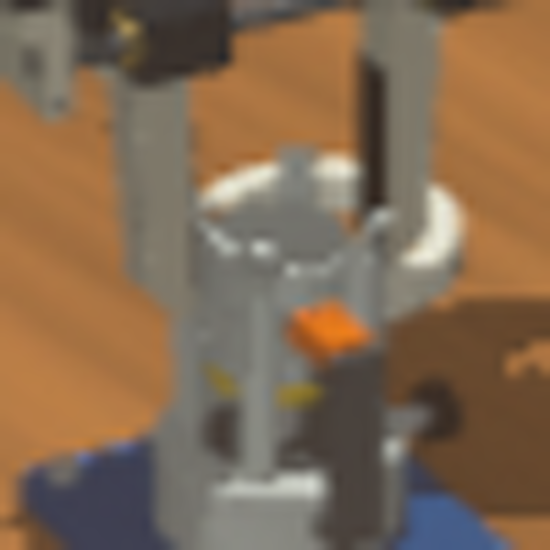

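The second blank rests flat in the mouth (crop px ~270,235), with its top at z≈0.107. I'll raise the tool, shut the fingers and press as before.

```bash
python3 -m creep '[{"travel":[0,0,-0.008],"rot":[0,0,0],"gripper":0.3},{"travel":[0,0,-0.015],"rot":[0,0,0],"gripper":0.3},{"travel":[0,0,-0.014],"rot":[0,0,0],"gripper":0.3},{"travel":[0,0,0],"rot":[0,0,0],"gripper":-1},{"travel":[0,0,0],"rot":[0,0,0],"gripper":-1},{"travel":[0,0,0],"rot":[0,0,0],"gripper":-1},{"travel":[0,0,0],"rot":[0,0,0],"gripper":-1},{"travel":[0,0,0],"rot":[0,0,0],"gripper":-1},{"travel":[0,0,0],"rot":[0,0,0],"gripper":-1},{"travel":[0,0,0],"rot":[0,0,0],"gripper":-1}]'|grep -E "pos|force|gap"
python3 -m creep '[{"travel":[0,0,0.005],"rot":[0,0,0],"gripper":-1},{"travel":[0,0,0.006],"rot":[0,0,0],"gripper":-1},{"travel":[0,0,0.005],"rot":[0,0,0],"gripper":-1},{"travel":[0,0,0.004],"rot":[0,0,0],"gripper":-1},{"travel":[0,0,0],"rot":[0,0,0],"gripper":-1}]'|grep -E "pos|force|gap"
python3 to.py .4799 -.1826 .126
```

```text
tool_pos: [0.48, -0.1827, 0.1493]
ft_force: [0.7, 0.5, -0.0]
finger_gap: 0.0092
tool_pos: [0.4796, -0.1824, 0.1286]
ft_force: [-0.6, 0.4, 0.0]
finger_gap: 0.0004
t 28.15 pos [ 0.4796 -0.1824  0.1286] travel [0.0003 0.0002 0.0026] len 0.003 yaw -8.66 z [-1.4e-03  9.0e-04 -1.0e+00] F [-0.63  0.4   0.01] gap 0.0004
```

```bash
python3 -m creep '[{"travel":[0,0,0.001],"rot":[0,0,0],"gripper":-1},{"travel":[0,0,0.001],"rot":[0,0,0],"gripper":-1},{"travel":[0,0,0.001],"rot":[0,0,0],"gripper":-1},{"travel":[0,0,0],"rot":[0,0,0],"gripper":-1}]'|grep -E "pos|force|gap"
python3 -m creep '[{"travel":[0,0,0.001],"rot":[0,0,0],"gripper":-1},{"travel":[0,0,0.001],"rot":[0,0,0],"gripper":-1},{"travel":[0,0,0.001],"rot":[0,0,0],"gripper":-1},{"travel":[0,0,0],"rot":[0,0,0],"gripper":-1}]'|grep -E "pos|force|gap"
python3 -m creep '[{"travel":[0,0,0.001],"rot":[0,0,0],"gripper":-1},{"travel":[0,0,0.001],"rot":[0,0,0],"gripper":-1},{"travel":[0,0,0.001],"rot":[0,0,0],"gripper":-1},{"travel":[0,0,0],"rot":[0,0,0],"gripper":-1}]'|grep -E "pos|force|gap"
```

```text
tool_pos: [0.4801, -0.1827, 0.1265]
ft_force: [0.2, -0.7, 0.5]
finger_gap: 0.0004
tool_pos: [0.4805, -0.183, 0.124]
ft_force: [0.6, 0.3, 4.9]
finger_gap: 0.0007
tool_pos: [0.4806, -0.1828, 0.1208]
ft_force: [1.5, 0.2, 4.5]
finger_gap: 0.0006
```

```bash
python3 -m creep '[{"travel":[0,0,0.001],"rot":[0,0,0],"gripper":-1},{"travel":[0,0,0.001],"rot":[0,0,0],"gripper":-1},{"travel":[0,0,0.001],"rot":[0,0,0],"gripper":-1},{"travel":[0,0,0],"rot":[0,0,0],"gripper":-1}]'|grep -E "pos|force"
python3 -m creep '[{"travel":[0,0,0.001],"rot":[0,0,0],"gripper":-1},{"travel":[0,0,0.001],"rot":[0,0,0],"gripper":-1},{"travel":[0,0,0.001],"rot":[0,0,0],"gripper":-1},{"travel":[0,0,0],"rot":[0,0,0],"gripper":-1}]'|grep -E "pos|force"
python3 -m creep '[{"travel":[0,0,0.001],"rot":[0,0,0],"gripper":-1},{"travel":[0,0,0.001],"rot":[0,0,0],"gripper":-1},{"travel":[0,0,0.001],"rot":[0,0,0],"gripper":-1},{"travel":[0,0,0],"rot":[0,0,0],"gripper":-1}]'|grep -E "pos|force"
```

```text
tool_pos: [0.4805, -0.1829, 0.1178]
ft_force: [0.5, 0.7, 4.8]
tool_pos: [0.4805, -0.1829, 0.1148]
ft_force: [1.4, 1.1, 4.3]
tool_pos: [0.4805, -0.1828, 0.1119]
ft_force: [0.8, 1.2, 5.5]
```

```bash
python3 -m creep '[{"travel":[0,0,0.001],"rot":[0,0,0],"gripper":-1},{"travel":[0,0,0.001],"rot":[0,0,0],"gripper":-1},{"travel":[0,0,0],"rot":[0,0,0],"gripper":-1}]'|grep -E "pos|force"
python3 -m creep '[{"travel":[0,0,0.001],"rot":[0,0,0],"gripper":-1},{"travel":[0,0,0.001],"rot":[0,0,0],"gripper":-1},{"travel":[0,0,0],"rot":[0,0,0],"gripper":-1}]'|grep -E "pos|force"
python3 -m creep '[{"travel":[0,0,0.001],"rot":[0,0,0],"gripper":-1},{"travel":[0,0,0],"rot":[0,0,0],"gripper":-1}]'|grep -E "pos|force"
```

```text
tool_pos: [0.4805, -0.1829, 0.1099]
ft_force: [0.8, 0.3, 4.7]
tool_pos: [0.4805, -0.1829, 0.1079]
ft_force: [-0.1, -0.2, 6.7]
tool_pos: [0.4806, -0.1829, 0.107]
ft_force: [0.3, 0.1, 5.6]
```

Now half-millimetre steps towards the stop. The catch edge should come at TCP z≈0.1045, with the pass at about 0.1035.

```bash
python3 -m creep '[{"travel":[0,0,0.001],"rot":[0,0,0],"gripper":-1},{"travel":[0,0,0.0005],"rot":[0,0,0],"gripper":-1},{"travel":[0,0,0],"rot":[0,0,0],"gripper":-1}]'|grep -E "pos|force"
python3 -m creep '[{"travel":[0,0,0.0005],"rot":[0,0,0],"gripper":-1},{"travel":[0,0,0],"rot":[0,0,0],"gripper":-1}]'|grep -E "pos|force"
python3 -m creep '[{"travel":[0,0,0.0005],"rot":[0,0,0],"gripper":-1},{"travel":[0,0,0],"rot":[0,0,0],"gripper":-1}]'|grep -E "pos|force"
python3 -m creep '[{"travel":[0,0,0.0005],"rot":[0,0,0],"gripper":-1},{"travel":[0,0,0],"rot":[0,0,0],"gripper":-1}]'|grep -E "pos|force"
```

```text
tool_pos: [0.4806, -0.1829, 0.1055]
ft_force: [0.8, -0.0, 6.5]
tool_pos: [0.4805, -0.1828, 0.1047]
ft_force: [0.9, 0.8, 4.1]
tool_pos: [0.4804, -0.1829, 0.1043]
ft_force: [1.5, 0.1, 5.6]
tool_pos: [0.4804, -0.1829, 0.1038]
ft_force: [1.6, 0.2, 4.8]
```

```bash
python3 -m creep '[{"travel":[0,0,0.0005],"rot":[0,0,0],"gripper":-1},{"travel":[0,0,0],"rot":[0,0,0],"gripper":-1}]'|grep -E "pos|force"
python3 -m creep '[{"travel":[0,0,0],"rot":[0,0,0],"gripper":-1}]'|grep -E "pos|force"
python3 -m creep '[{"travel":[0,0,-0.001],"rot":[0,0,0],"gripper":-1},{"travel":[0,0,0],"rot":[0,0,0],"gripper":-1}]'|grep -E "pos|force"
python3 -m creep '[{"travel":[0,0,-0.0007],"rot":[0,0,0],"gripper":-1},{"travel":[0,0,0],"rot":[0,0,0],"gripper":-1}]'|grep -E "pos|force"
python3 -m creep '[{"travel":[0,0,-0.0007],"rot":[0,0,0],"gripper":-1},{"travel":[0,0,0],"rot":[0,0,0],"gripper":-1}]'|grep -E "pos|force"
```

```text
tool_pos: [0.4804, -0.1829, 0.1033]
ft_force: [2.5, -0.1, 6.1]
tool_pos: [0.4804, -0.1829, 0.1033]
ft_force: [1.2, 0.5, 6.4]
tool_pos: [0.4804, -0.1829, 0.1043]
ft_force: [2.0, -0.3, 7.0]
tool_pos: [0.4796, -0.1825, 0.1043]
ft_force: [0.7, 0.1, 2.1]
tool_pos: [0.4795, -0.1824, 0.105]
ft_force: [-0.4, 0.6, 0.0]
```

Force falls to zero at TCP z≈0.1045, the same height as for the first blank. I'll retract and look.

```bash
python3 -m creep '[{"travel":[0,0,-0.01],"rot":[0,0,0],"gripper":-1},{"travel":[0,0,-0.03],"rot":[0,0,0],"gripper":-1},{"travel":[0,0,-0.04],"rot":[0,0,0],"gripper":-1},{"travel":[0,0,-0.04],"rot":[0,0,0],"gripper":-0.5},{"travel":[-0.03,-0.03,-0.01],"rot":[0,0,0],"gripper":0},{"travel":[-0.03,-0.04,0],"rot":[0,0,0],"gripper":0},{"travel":[0,-0.04,0],"rot":[0,0,0],"gripper":0},{"travel":[0,-0.04,0],"rot":[0,0,0],"gripper":0},{"travel":[0,-0.04,0],"rot":[0,0,0],"gripper":0},{"travel":[0,0,0],"rot":[0,0,0],"gripper":0}]'|grep -E "pos|force"
python3 - <<'E'
from h import *
for n in("scene","top"):
    p,d=robot.grab_frame(n);np.savez(n+"10.npz",p=p,d=d)
    u,v=map(int,proj(n,(.479,-.183,.09)));u0,v0=u-25,v-22
    cv2.imwrite(f"pics/{n}10.png",cv2.resize(p[v0:v0+50,u0:u0+50,::-1],None,fx=11,fy=11,interpolation=cv2.INTER_CUBIC))
    P=cloud(n,d)
    for r in range(v-6,v+7):print(r,[int(P[r,c,2]*1000) for c in range(u-8,u+9)])
    cv2.imwrite(f"pics/{n}10f.png",p[:,:,::-1])
E
```

```text
tool_pos: [0.4491, 0.0182, 0.2362]
ft_force: [0.1, -0.7, -1.0]
135 [109, 107, 94, 93, 8, 4, 6, 4, 102, 100, 102, 0, 0, 1, 5, 2, 120]
136 [107, 103, 93, 95, 92, 0, 2, 0, 97, 97, 98, 0, 0, 1, 2, 1, 121]
137 [105, 102, 94, 96, 97, 97, 94, 1, 95, 95, 95, 3, 0, 0, 1, 116, 117]
138 [103, 96, 95, 93, 119, 119, 122, 120, 94, 90, 92, 3, 1, 0, 111, 110, 108]
139 [98, 94, 91, 92, 116, 117, 115, 117, 89, 89, 88, 0, 1, 2, 108, 108, 109]
140 [95, 89, 89, 91, 112, 110, 111, 112, 84, 83, 85, 0, 1, 1, 106, 104, 106]
141 [91, 86, 71, 88, 108, 110, 109, 108, 84, 86, 85, 86, 85, 17, 100, 104, 102]
142 [89, 85, 85, 83, 107, 105, 105, 105, 85, 84, 86, 86, 86, 85, 97, 98, 100]
143 [83, 85, 87, 85, 105, 103, 100, 102, 84, 85, 85, 85, 99, 96, 94, 95, 94]
144 [80, 86, 87, 86, 100, 98, 98, 101, 84, 96, 96, 96, 95, 95, 91, 92, 90]
145 [74, 84, 83, 725, 94, 96, 95, 97, 85, 90, 95, 94, 95, 93, 94, 86, 90]
146 [72, 81, 82, 83, 91, 92, 92, 93, 85, 88, 92, 95, 95, 94, 94, 96, 94]
147 [68, 77, 82, 80, 86, 91, 88, 89, 86, 82, 90, 91, 94, 93, 95, 91, 93]
197 [42, 41, 98, 114, 110, 46, 37, 84, 83, 78, 44, 42, 45, 15, 12
[... 213 characters left out ...]
83, 89, 84, 86, 102, 9]
201 [93, 95, 96, 88, 79, 87, 79, 82, 83, 85, 84, 88, 85, 84, 77, 56, 12]
202 [90, 97, 92, 87, 84, 81, 79, 87, 89, 85, 85, 80, 84, 82, 89, 92, 94]
203 [91, 93, 90, 85, 87, 81, 81, 84, 82, 81, 88, 80, 77, 89, 88, 95, 93]
204 [42, 82, 88, 84, 86, 87, 79, 90, 84, 86, 85, 86, 83, 85, 88, 98, 87]
205 [46, 117, 112, 84, 85, 83, 85, 82, 87, 84, 81, 88, 82, 87, 91, 95, 93]
206 [41, 120, 120, 110, 88, 83, 84, 83, 81, 79, 86, 88, 85, 84, 44, 87, 90]
207 [86, 105, 119, 116, 86, 86, 88, 83, 86, 84, 83, 81, 82, 41, 107, 111, 114]
208 [67, 94, 109, 68, 81, 88, 83, 83, 86, 85, 87, 88, 72, 111, 114, 118, 123]
209 [65, 79, 55, 44, 62, 68, 84, 88, 86, 84, 81, 57, 91, 103, 115, 1484, 45]
```

View pics/scene10.png

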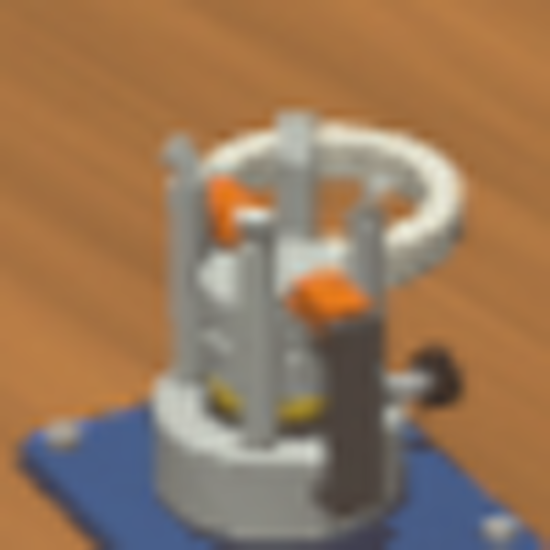

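View pics/top10.png

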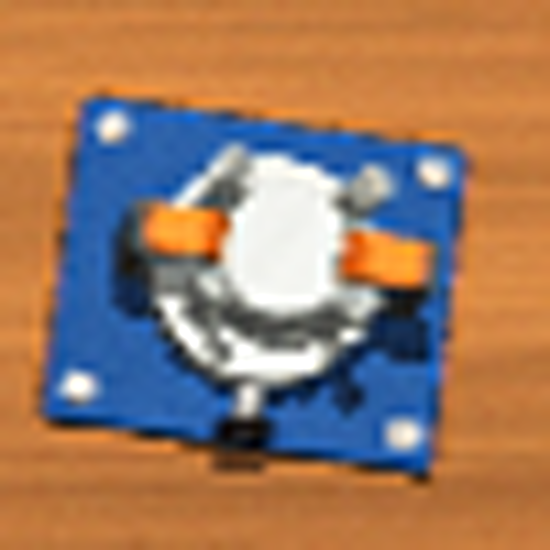

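View pics/scene10f.png

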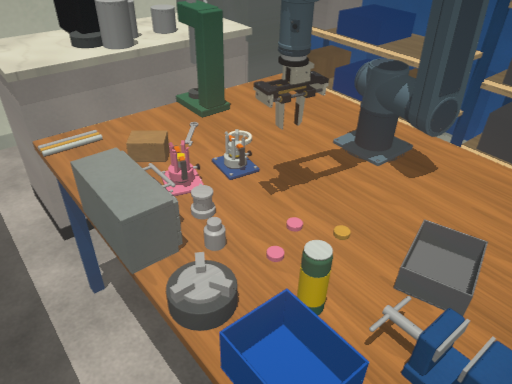

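Both blanks are stacked above the lowered follower. The upper one is flat at z≈0.085, with both orange catches over its rim (top crop px 215,235 and 345,255). The other objects have not moved, and the gripper is clear.

```bash
python3 -c "
from bench import robot
print(robot.get_state()['t'],robot.sign_off())"
```

```text
the job is handed in; nothing more can be done
34.25 None
```

Both aluminium blanks are in the blue magazine and the job is handed in at t = 34.25 s.

**What I did:** I set each blank level in the mouth, let go, then pressed it down with shut fingers in small steps. The readings while pressing stayed at or below about 7 N. I eased off each time once the blank was under the catches. The second blank went only about 1 mm past the catch edge, short of the hard stop.

**Last checks:**
- **Catches hold both blanks:** on easing off, the force fell to zero at the same height both times (TCP z ≈ 0.1045 m).
- **Final pictures:** the top blank lies flat at z ≈ 0.085 m with both orange catches over its rim. The brass blank, the pink look-alikes and the other bench items look undisturbed by eye.
- **Robot:** the gripper was clear of everything at hand-in.

No check failed or disagreed. The force readings wander by about 1 N, so I judged the catch snap mainly from the force dropping to zero on easing off and from the pictures. The tower measured about 10 mm lower than its nominal heights.

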